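# Ready the glue pot: stir the pellets, refit the control knob and hold it in

### The job

Get the cold glue pot ready to heat: take the stirring stick out of its sleeve, stir the glue pellets right through with it, round and across the pot, until practically all of them have been shifted by most of their own width from where they lay, and hang the stick back upright in the sleeve with its guard resting on the sleeve's rim. Then pick up the loose control knob, turn it so that the flat in its bore matches the flat on the D-shaped spindle, push it fully home and press it right in against the spindle's spring; finish while still gripping the knob and holding it pressed in. Keep all pellets in the pot, touch them only with the stick, and leave the jar, the ribbon spool and the tape measure where they stand.

Things in the scene. Friction and masses are not known exactly. Their poses are not given: they have to be found in the camera images.
- glue_pot: white electric glue pot, fixed. Origin on the desk under it, z up, -x its front (to the robot). In its frame (mm): round drum 119 across, 76 high about (0, 25), a pot in it; console 100 (x) by 100 (y), top at 56, centred (0, -87), spindle at (-5, -88); stick sleeve at (62, 87), 39 across. A tall cabinet stands 80 mm or more to the console's right, in the way of an arm swung in outstretched
- pot_floor (a point): centre of the pot's inner floor, 30 mm above the desk; the pot inside is round, 84 mm across and 46 mm deep (rim 76 mm above the desk)
- sleeve_mouth (a point): centre of the mouth of the upright stick sleeve, 90 mm above the desk; the bore is 21 mm across, flared to 31 mm over the top 8 mm, 80 mm deep
- stick_grip (a point): the stirring stick's grip point, on its axis 118 mm above its lower end; the stick is upright at the start, z points up along it. Steel rod 12 mm across from 0 to 74 mm above the lower end, round black guard 39 mm across from 74 to 78 mm, round wooden handle 24 mm across from 78 to 160 mm; about 90 g. In the sleeve the guard's underside rests on the mouth's rim, so the lower end hangs 74 mm below the mouth
- stick_tip (a point): the middle of the stick's lower end
- knob_grip (a point): the knob's grip point on its axis, 27 mm above its underside; the knob stands upright on the desk at the start. Black control knob, about 45 g: round flange 50 mm across and 6 mm high, above it a grip bar 44 mm long (along x), 22 mm wide (along y, flat sides to grip) and 34 mm high, top 40 mm above the underside. The D-bore opens at the underside, 14 mm deep, 14 mm across, its flat on the +x side 4 mm from the axis; +x is the end with the white pointer line
- spindle_tip (a point): centre of the top of the brass D-spindle, which stands upright 20 mm out of the console's top and is 12 mm across with its flat on its own +x side, 3 mm from the axis, and tapers over the top 4 mm. Knob and spindle fit only when both +x point the same way (within about 0.15 rad). When the knob is fully home, the spindle's top touches the bottom of the bore: knob_grip is then 13 mm above spindle_tip. The spindle's turning is stiff (0.08 N m)
- spindle (a joint): how far the sprung spindle is pressed down: 0 out, 0.004 (4 mm) right in. The spring takes about 3.6 N to start and 7 N right in, and pushes back when let go; right in, the knob's underside clears the console by 2 mm
- pellet0: one of eight loose glue pellets, amber pastilles 16 mm across and 10 mm thick, lying in one layer on the pot's floor; origin at the centre of its underside as built
- pellet1: one of eight loose glue pellets, amber pastilles 16 mm across and 10 mm thick, lying in one layer on the pot's floor; origin at the centre of its underside as built
- pellet2: one of eight loose glue pellets, amber pastilles 16 mm across and 10 mm thick, lying in one layer on the pot's floor; origin at the centre of its underside as built
- pellet3: one of eight loose glue pellets, amber pastilles 16 mm across and 10 mm thick, lying in one layer on the pot's floor; origin at the centre of its underside as built
- pellet4: one of eight loose glue pellets, amber pastilles 16 mm across and 10 mm thick, lying in one layer on the pot's floor; origin at the centre of its underside as built
- pellet5: one of eight loose glue pellets, amber pastilles 16 mm across and 10 mm thick, lying in one layer on the pot's floor; origin at the centre of its underside as built
- pellet6: one of eight loose glue pellets, amber pastilles 16 mm across and 10 mm thick, lying in one layer on the pot's floor; origin at the centre of its underside as built
- pellet7: one of eight loose glue pellets, amber pastilles 16 mm across and 10 mm thick, lying in one layer on the pot's floor; origin at the centre of its underside as built
- confetti_jar: bystander: jar of blue confetti with a brown lid, 63 mm across, 92 mm high, beyond the glue pot; origin under its centre
- gold_spool: bystander: spool of gold ribbon, 60 mm across, 75 mm high, to the left of the glue pot; origin under its centre
- measure: bystander: yellow tape measure, 66 mm, 32 mm high, in front of the glue pot to the right; origin under its centre
Mind the look-alikes: they are no part of the job. Of the things that look like the part that bears stick_grip, the smallest one is meant. What is shaped like the part that bears knob_grip but blue is not meant.

How it is judged:
By the outcome, as a careful person would: the job done as asked, in the order asked, and still so for the second after the job is handed in, while the arm keeps its last pose, push and grip.
It also fails if it takes over 72 s, if anything falls off the work surface, if the arm or the gripper's body presses on something with over 40 N, if the wrist force passes 120 N, or if a joint passes its speed limit or range.

### The arm

A 6-joint arm with a two-finger parallel gripper is mounted at the origin on a cart in front of the work surface, level with it; the furniture and walls round the work are solid. World frame = base frame: x ahead of the robot, y to its left, z up, the work surface at z = 0. Lengths are in mm, angles in rad, forces in N, time in s.
With the tool pointing down it reaches from about 275 to 825 mm from the base axis. Payload 5.2 kg.
Tool frame: the origin (TCP) lies on the centre line of the jaws, within the pads' length; the fingertips stand 25 mm ahead of it and the grasp point (between the pads) lies 6 mm ahead of it; z points along the fingers, y is the line along which they close (so a half turn about z gives the same grasp; the last joint's range is limited). The gripper opens to 93 mm and grips with 3 to 60 N. Pads are 15 mm wide; open, the fingers measure 128 mm over their backs; the gripper's body (75 mm by 188 mm) begins 65 mm behind the grasp point.
Start: joints at [-1.306, 0.259, 1.535, -0, 1.348, -0.203], TCP at [248.028, -490.904, 243.653] pointing down, gripper open.
Joint ranges: [-3.14, 3.14], [-0.91, 2.08], [0.19, 2.58], [-1.22, 4.36], [0.22, 2.71], [-3.12, 3.12]. Speed limits (rad/s): [2.57, 2.57, 3.14, 3.14, 3.14, 3.14].

### API

Orientations are given as a unit quaternion [w, x, y, z].
In Python, from rig import r, viewer gives the robot as it stands. The module is installed in compiled form; this text tells all that it offers.
- The arm moves only by the shell command python3 -m crank 'ROWS' [FORCE]. ROWS is JSON, a list of rows, each a list of 3 entries, a list of its own where there are three numbers: the shift along the tool's x, y, z in units of 30 mm (1.0 is 30 mm), then the turn about the tool's z in units of 6 degrees (1.0 is 6 degrees), then the closure, from -1 (fully open) to 1 (shut). A call has 1 to 8 rows; each row is the pose to reach, as a shift and turn from the pose commanded when the call began, along the tool's axes at that moment; what a row does not reach only later rows make up. A row lasts 1/8 s, in which the tool goes at most 62.5 mm and 10.7 degrees, less where a joint would pass 70% of its speed; a pose out of reach is approached as far as the arm can. A call with a gripper value outside its range is refused whole. The fingers move at their own pace and stop on an object; FORCE is the grip in N (left out, the last holds). Time passes only in rows, so rows that repeat a pose let the fingers close. It gives the time, the measured TCP pose, the force, the opening and the grip force at its end, in the units of the state.
- r.read_state(): the state, without advancing time (a new reading comes with each control period).
- viewer.capture(name): name is "scene" or "side" or "wrist"; returns the picture (480x640x3 uint8, red, green, blue); there is no depth.
- viewer.camera_model(name): a dict with "fx", "fy", "cx", "cy" (pixels), "world_from_camera" (4x4, takes a point from camera to world coordinates). Camera axes: x right, y down, z forward; pixel columns grow to the right and rows downward; lengths in mm; the calibration is good to about 2 mm. A picture is of the moment at which its call begins: read the wrist's pose just before it. camera_model takes no time and is no camera call; for the wrist camera it gives the pose at the moment of the call.
- r.job_done(): hands the job in; it is judged then, once.
The state is a dict: "time_s": time; "joint_pos": joint angles; "joint_vel": joint speeds; "tau": joint torques, N m; "tcp_pos": TCP position; "ee_rot": TCP orientation; "force": force on the tool from outside, world axes, zero at the start; "ft_torque": the same for the moment, N m; "opening": finger opening in mm; "grip_force": force on a finger pad.
Only numpy, scipy, OpenCV 4.12 (cv2) and the standard library are available. Lean on these libraries where they do the work, as an engineer would, in place of code of your own. Each camera call takes 0.05 s, during which the arm holds its last target. There are 200 camera calls.

## Working session

There is one attempt and no reset: what is moved stays moved. The work goes in short steps, Python scripts to look and compute and a shell command to move; the robot and the scene stay as the last step left them, time stands still between calls to the robot, and variables do not carry over. Pictures are saved under pics/ and viewed, at most 10 in all, crops included, and the job is handed in when it is done.

```bash
mkdir -p pics; python3 - <<'E'
from rig import r, viewer
import cv2, numpy as np
s=r.read_state(); print({k:np.round(v,3).tolist() for k,v in s.items()})
for n in ("scene","side"):
    im=viewer.capture(n); cv2.imwrite(f"pics/{n}0.png",im[:,:,::-1]); m=viewer.camera_model(n)
    print(n,{k:np.round(v,3).tolist() for k,v in m.items()})
E
```

```text
{'time_s': 0.0, 'joint_pos': [-1.306, 0.259, 1.536, -0.0, 1.348, -0.203], 'joint_vel': [0.002, -0.001, -0.001, -0.001, 0.0, 0.0], 'tau': [0.001, -43.73, -28.4, 0.072, 0.041, -0.0], 'tcp_pos': [247.879, -490.412, 242.821], 'ee_rot': [-0.001, 0.973, 0.232, -0.0], 'force': [-0.488, -0.01, 0.464], 'ft_torque': [-0.023, 0.01, -0.012], 'grip_force': 0.0, 'opening': 93.106}
scene {'fx': 556.087, 'fy': 556.087, 'cx': 314.617, 'cy': 227.996, 'world_from_camera': [[-0.989, 0.122, -0.085, 597.462], [0.149, 0.813, -0.563, 952.857], [0.001, -0.569, -0.822, 975.998], [0.0, 0.0, 0.0, 1.0]]}
side {'fx': 604.236, 'fy': 604.236, 'cx': 314.411, 'cy': 237.813, 'world_from_camera': [[0.998, -0.052, 0.044, 474.028], [-0.067, -0.62, 0.781, -458.733], [-0.014, -0.783, -0.622, 717.511], [0.0, 0.0, 0.0, 1.0]]}
```

View pics/scene0.png

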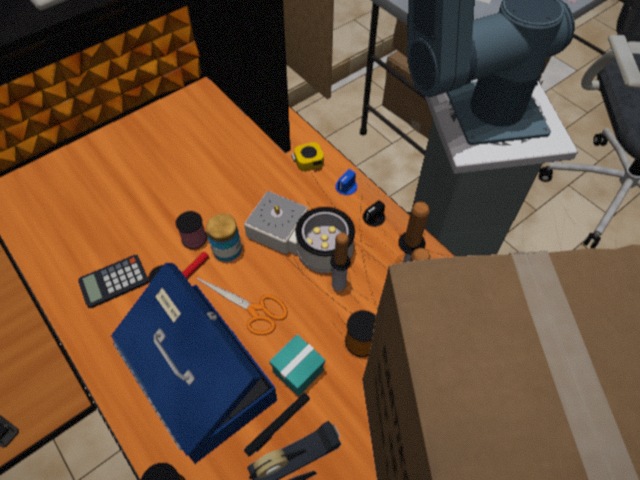

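View pics/side0.png

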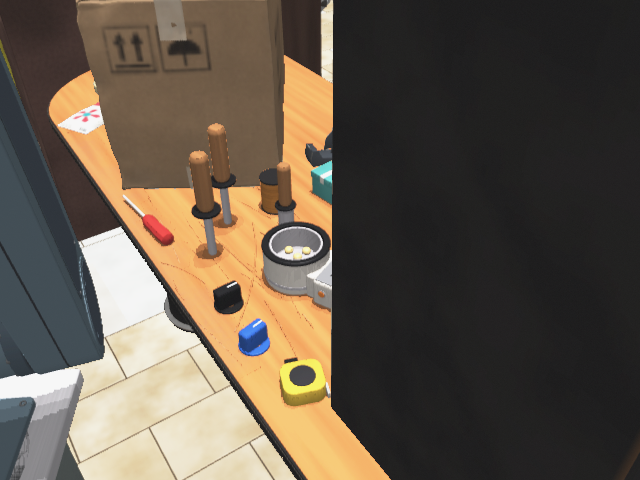

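Candidates, in the scene view:
- **Sticks:** (341,250), standing in the pot's sleeve; (415,228), large; (420,255), large and half hidden. The smallest is the one in the sleeve.
- **Knobs:** black at (374,212) and blue at (347,181). I choose black.

Next I'll measure these and check the choice in a close crop.

```bash
cat > h.py <<'E'
from rig import r, viewer
import cv2, numpy as np
def ray(m,u,v):
    T=np.array(m["world_from_camera"]); d=T[:3,:3]@np.array([(u-m["cx"])/m["fx"],(v-m["cy"])/m["fy"],1.]); return T[:3,3],d/np.linalg.norm(d)
def plane(m,u,v,z):
    o,d=ray(m,u,v); return o+d*(z-o[2])/d[2]
def proj(m,p):
    T=np.linalg.inv(np.array(m["world_from_camera"])); q=T[:3,:3]@np.asarray(p,float)+T[:3,3]; return np.array([m["fx"]*q[0]/q[2]+m["cx"],m["fy"]*q[1]/q[2]+m["cy"]])
def tri(a,b):
    A=np.zeros((3,3));c=np.zeros(3);
    for o,d in (a,b):
        P=np.eye(3)-np.outer(d,d);A+=P;c+=P@o
    return np.linalg.solve(A,c)
def toolang():
    w,x,y,z=r.read_state()["ee_rot"]; return 2*np.arctan2(y,x)
def go(target,ang=None,grasp=True):
    "rows for grasp point -> target (world mm), tool x -> ang"
    s=r.read_state(); a=toolang(); p=np.array(s["tcp_pos"])-np.array([0,0,6 if grasp else 0]); d=np.asarray(target)-p
    u=np.array([d[0]*np.cos(a)+d[1]*np.sin(a), d[0]*np.sin(a)-d[1]*np.cos(a), -d[2]])/30
    t=0 if ang is None else -np.degrees((ang-a+np.pi)%(2*np.pi)-np.pi)/6
    return np.round(u,3),round(t,2)
E
python3 - <<'E'
from h import *
S=viewer.camera_model("scene");D=viewer.camera_model("side");W=viewer.camera_model("wrist")
print("wrist",{k:np.round(v,2).tolist() for k,v in W.items()})
print("rim",plane(S,325,226,76),plane(D,297,243,76))
print("spindle",plane(S,277,210,76))
print("mouth",plane(S,340,270,90),plane(D,286,210,90))
print("knob",plane(S,374,212,20),plane(D,228,297,20)); print("blue",plane(S,347,181,20))
print("sticktop",tri(ray(S,343,236),ray(D,285,166)))
print("big1top",tri(ray(S,421,206),ray(D,218,128)),tri(ray(S,421,206),ray(D,199,155)))
print("measure",plane(S,309,153,32),"jar",plane(S,222,225,92),"spool",plane(S,360,320,75), plane(D,270,176,75))
a=cv2.imread("pics/scene0.png")[165:305,235:395]; b=cv2.imread("pics/side0.png")[150:310,190:340]
cv2.imwrite("pics/crop.png",np.hstack([cv2.resize(a,(457,400),interpolation=2),cv2.resize(b,(343,400),interpolation=2)]))
E
```

```text
wrist {'fx': 368.11, 'fy': 368.11, 'cx': 323.15, 'cy': 237.36, 'world_from_camera': [[0.45, -0.86, -0.26, 319.39], [-0.89, -0.43, -0.13, -453.97], [-0.0, 0.29, -0.96, 383.27], [0.0, 0.0, 0.0, 1.0]]}
rim [482.95220313 335.14482844  76.        ] [488.63088485 334.97926767  76.        ]
spindle [572.26356491 282.02011708  76.        ]
mouth [473.1726207  446.39601637  90.        ] [472.95671069 412.221296    90.        ]
knob [366.62555624 276.27054722  20.        ] [369.69985927 271.76904776  20.        ]
blue [408.06912326 183.65181441  20.        ]
sticktop [471.45640013 426.96134452 172.46319629]
big1top [356.45578489 438.83946413 247.42368603] [332.97852679 411.43341038 211.02680279]
measure [481.05900953  99.42073047  32.        ] jar [682.26029888 314.1241606   92.        ] spool [453.94414643 543.72811048  75.        ] [444.97364509 549.68330779  75.        ]
```

View pics/crop.png

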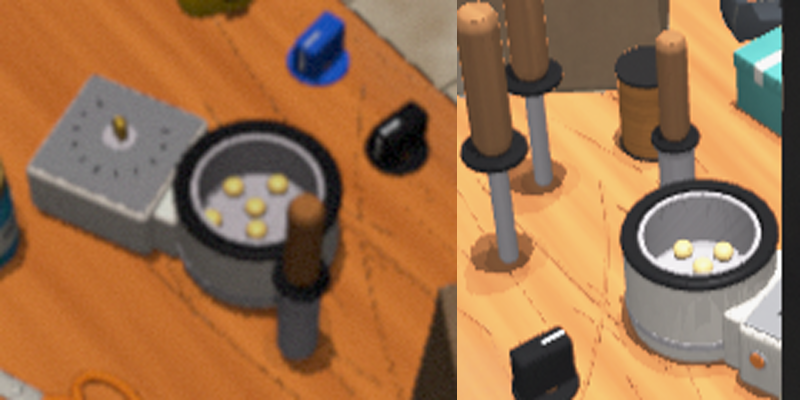

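The close crop shows the smallest stick (short handle) hanging in the pot's sleeve, with its guard at scene (340,262), top at (342,238). The black knob is at (374,212) and the spindle tip at (277,206). Five pellets can be seen. Now I'll work out the clearances and the first moves.

```bash
python3 - <<'E'
from h import *
S=viewer.camera_model("scene");D=viewer.camera_model("side")
print("spindle tip",plane(S,276.7,206.3,76),plane(S,276.7,212.6,56))
print("guard",tri(ray(S,340.4,262.3),ray(D,285.3,209.5)),plane(S,340.4,262.3,92),plane(D,285.3,209.5,92),"top",tri(ray(S,341.8,237.8),ray(D,283.1,166.6)))
print("cab",plane(S,288,150,0),plane(S,205,78,0),"box",plane(D,283,185,0),plane(D,125,187,0))
print("bigB",plane(D,224,226,0),"bigA",plane(D,212,255,0))
print(go((300,-150,300),np.radians(26.8)))
a=toolang();p=np.array([430,320,330])-np.array([300,-150,300]);print(a,[p[0]*np.cos(a)/30+p[1]*np.sin(a)/30,p[0]*np.sin(a)/30-p[1]*np.cos(a)/30,-1])
E
```

```text
spindle tip [571.83090845 272.66845863  76.        ] [573.04809353 273.62086755  56.        ]
guard [470.06947049 425.43086839  81.92125804] [469.83689147 431.39393538  92.        ] [471.76954851 411.06093114  92.        ] top [470.94704743 428.70281923 169.9269066 ]
cab [524.8474089   53.71331734   0.        ] [ 709.17941505 -231.28542374    0.        ] box [469.106908   629.23622513   0.        ] [129.99768791 651.14875655   0.        ]
bigB [349.82190692 493.97345969   0.        ] bigA [332.10408605 406.89959608   0.        ]
(array([ 6.667, -9.346, -2.104]), np.float64(0.0))
0.4678073079799755 [np.float64(10.932330594225013), np.float64(-12.029396077974738), -1]
```

```bash
python3 -m crank '[[[6.6,-9.4,-2.1],0,-1],[[6.6,-9.4,-2.1],0,-1],[[6.6,-9.4,-2.1],0,-1],[[6.6,-9.4,-2.1],0,-1],[[6.6,-9.4,-2.1],0,-1],[[6.6,-9.4,-2.1],0,-1],[[6.6,-9.4,-2.1],0,-1]]'
python3 -m crank '[[[10.9,-12,-1],4.5,-1],[[10.9,-12,-1],4.5,-1],[[10.9,-12,-1],4.5,-1],[[10.9,-12,-1],4.5,-1],[[10.9,-12,-1],4.5,-1],[[10.9,-12,-1],4.5,-1],[[10.9,-12,-1],4.5,-1],[[10.9,-12,-1],4.5,-1]]'
python3 - <<'E'
from h import *
import pickle
m=viewer.camera_model("wrist"); im=viewer.capture("wrist"); cv2.imwrite("pics/w1.png",im[:,:,::-1]); pickle.dump(m,open("pics/w1.pkl","wb"))
print(np.round(m["world_from_camera"],3).tolist(), toolang())
E
```

```text
time_s: 0.98
tcp_pos: [297.7, -147.9, 307.2]
ee_rot: [0.001, 0.972, 0.234, 0.001]
force: [-0.2, -1.0, -0.4]
opening: 92.9
grip_force: 0.0
time_s: 1.98
tcp_pos: [418.8, 283.5, 333.5]
ee_rot: [0.0, 1.0, -0.002, -0.0]
force: [1.1, -0.9, 0.4]
opening: 92.9
grip_force: 0.0
[[-0.004, -0.958, -0.286, 498.807], [-1.0, 0.005, 0.0, 283.829], [0.001, 0.286, -0.958, 473.876], [0.0, 0.0, 0.0, 1.0]] -0.001059647369562935
```

View pics/w1.png

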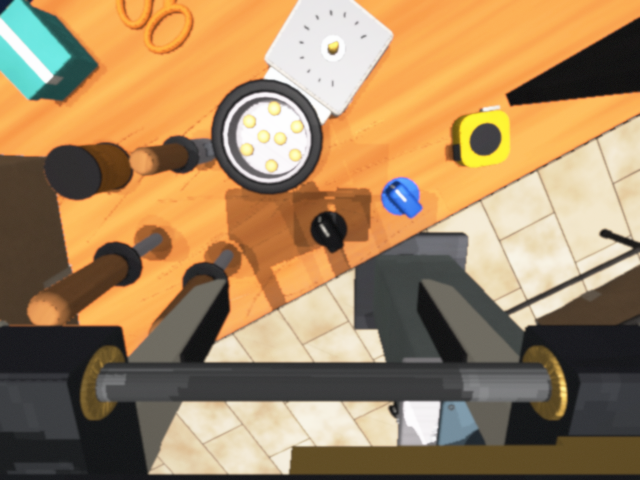

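The wrist view shows:
- all eight pellets around (270,137)
- the pot rim centred at (267,136)
- the spindle at (334,46)
- the stick's guard at (183,152) and its handle end at (143,161)
- the black knob at (327,231), with its white line

Next I'll get positions from it.

```bash
python3 - <<'E'
from h import *
import pickle
im=cv2.imread("pics/w1.png"); m=pickle.load(open("pics/w1.pkl","rb")); S=viewer.camera_model("scene")
g=cv2.cvtColor(im,6); hsv=cv2.cvtColor(im,40)
def comp(mask,seed,box):
    z=np.zeros_like(mask); x0,y0,x1,y1=box; z[y0:y1,x0:x1]=mask[y0:y1,x0:x1]; n,l=cv2.connectedComponents(z); 
    ys,xs=np.nonzero(l>0); i=np.argmin((xs-seed[0])**2+(ys-seed[1])**2); return (l==l[ys[i],xs[i]]).astype(np.uint8)
rim=comp((g<70).astype(np.uint8),(217,136),(200,70,335,200)); c=max(cv2.findContours(rim,0,1)[0],key=cv2.contourArea)[:,0,:]
P=np.array([plane(m,u,v,76)[:2] for u,v in c]); A=np.c_[2*P,np.ones(len(P))]
for k in range(3):
    s=np.linalg.lstsq(A,(P**2).sum(1),rcond=None)[0]; e=np.hypot(*(P-s[:2]).T)-np.sqrt(s[2]+s[0]**2+s[1]**2); w=abs(e)<max(2,1.5*e.std()); P,A=P[w],A[w]
print("rim centre",s[:2],"R",np.sqrt(s[2]+s[0]**2+s[1]**2),len(P))
drum=s[:2]
# console top
con=comp(((hsv[:,:,1]<40)&(g>130)).astype(np.uint8),(300,40),(262,0,400,118)); c=max(cv2.findContours(con,0,1)[0],key=cv2.contourArea)
print("console box", cv2.minAreaRect(np.array([plane(m,u,v,56)[:2] for u,v in c[:,0,:]],np.float32)))
br=((hsv[:,:,1]>90)&(g>20)).astype(np.uint8); b=comp(br,(334,46),(318,30,350,62)); ys,xs=np.nonzero(b); print("brass",xs.min(),xs.max(),ys.min(),ys.max(),xs.mean(),ys.mean(), plane(m,xs.mean(),ys.mean()-1,76))
kn=comp((g<60).astype(np.uint8),(322,235),(300,200,355,260)); ys,xs=np.nonzero(kn); print("knob px",xs.min(),xs.max(),ys.min(),ys.max(),plane(m,xs.mean(),ys.mean(),15))
gd=comp((g<60).astype(np.uint8),(190,150),(160,130,205,175)); ys,xs=np.nonzero(gd); print("guard px",xs.min(),xs.max(),ys.min(),ys.max(),plane(m,183,152,92))
print("guard scene",plane(S,340.4,262.3,92)); print("spindle scene", plane(S,276.7,206.3,76))
pk=[(274,108),(250,121),(297,126),(264,137),(280,138),(247,150),(295,155),(271,166)]
print("pellets",[np.round(plane(m,u,v,40)[:2]-drum,1).tolist() for u,v in pk])
x=np.hstack([cv2.resize(im[195:265,290:360],(400,400),interpolation=2),cv2.resize(im[120:190,150:220],(400,400),interpolation=2)]); cv2.imwrite("pics/kc.png",x)
E
```

```text
rim centre [487.38833112 342.63888714] R 56.94111430562212 316
console box ((572.009033203125, 282.0237121582031), (97.22496795654297, 111.57650756835938), 54.591880798339844)
brass 328 337 42 53 332.8863636363636 47.26136363636363 [574.68689063 273.53988286  76.        ]
knob px 311 346 212 251 [371.24562922 275.77029385  15.        ]
guard px 160 198 137 171 [475.57354031 425.35903293  92.        ]
guard scene [469.83689147 431.39393538  92.        ]
spindle scene [571.83090845 272.66845863  76.        ]
pellets [[32.3, -4.7], [18.7, 22.9], [13.1, -29.8], [1.2, 8.0], [0.1, -10.1], [-13.1, 28.3], [-18.9, -26.7], [-31.3, 1.5]]
```

View pics/kc.png

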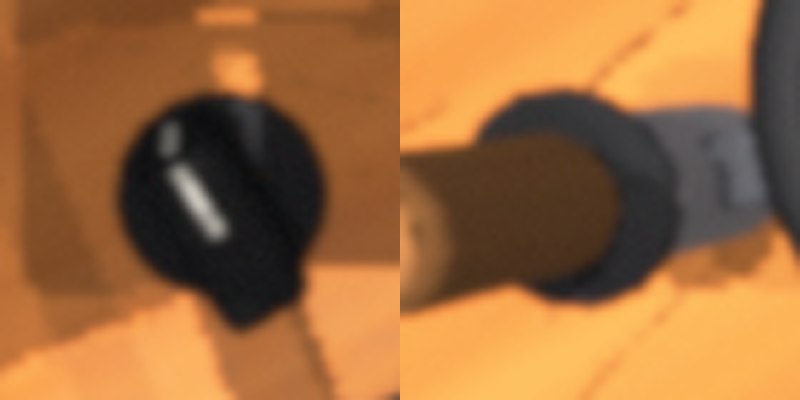

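```bash
python3 -c "
from h import *
print(r.read_state()['tcp_pos'],go((473.3,428.5,260),0))"
```

```text
[419.82593978 289.80977547 332.90993557] (array([ 1.778, -4.625,  2.23 ]), np.float64(-0.01))
```

```bash
python3 -m crank '[[[1.8,-4.4,2.2],0,-1],[[1.8,-4.4,2.2],0,-1],[[1.8,-4.4,2.2],0,-1],[[1.8,-4.4,2.2],0,-1],[[1.8,-4.4,2.2],0,-1]]'
python3 - <<'E'
from h import *
import pickle
print(go((473.3,428.5,134),0))
m=viewer.camera_model("wrist"); im=viewer.capture("wrist"); cv2.imwrite("pics/w2.png",im[:,:,::-1]); pickle.dump(m,open("pics/w2.pkl","wb"))
print(go((473.3,428.5,134),0), "handle top at", proj(m,(473.3,428.5,176)), "guard", proj(m,(473.3,428.5,94)))
E
```

```text
time_s: 2.65
tcp_pos: [472.4, 412.6, 268.0]
ee_rot: [0.001, 1.0, -0.002, -0.0]
force: [0.2, -0.0, 0.7]
opening: 92.9
grip_force: 0.0
(array([ 0.028, -0.53 ,  4.267]), np.float64(-0.04))
(array([ 0.028, -0.531,  4.294]), np.float64(-0.04)) handle top at [299.98655364 251.47017716] guard [305.49903853 221.33582471]
```

View pics/w2.png

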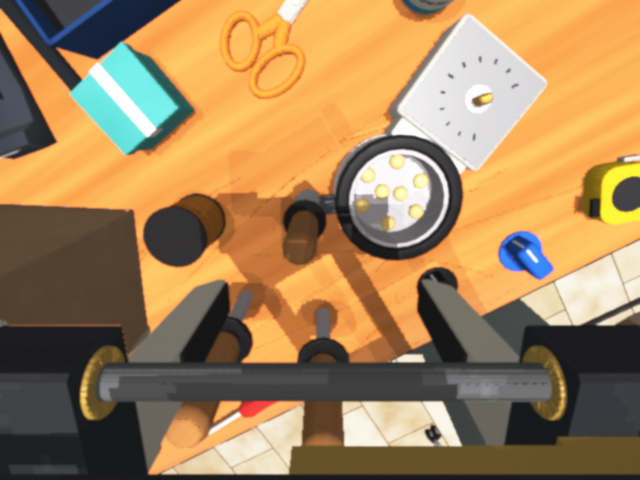

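The handle top at (300,250) and guard at (303,219) match the prediction, so I'll descend and grip.

```bash
python3 -m crank '[[[0,-0.53,0.5],0,-1],[[0,-0.53,1.8],0,-1],[[0,-0.53,3.2],0,-1],[[0,-0.53,4.28],0,-1],[[0,-0.53,4.28],0,-1],[[0,-0.53,4.28],0,-1]]'
python3 -c "
from h import *
print(go((473.3,428.5,134),0))"
```

```text
time_s: 3.45
tcp_pos: [472.5, 430.4, 141.3]
ee_rot: [-0.001, 1.0, -0.002, 0.001]
force: [0.9, 0.1, 1.5]
opening: 92.9
grip_force: 0.0
(array([0.026, 0.064, 0.045]), np.float64(-0.03))
```

```bash
python3 -m crank '[[[0,0.05,0],0,0.5],[[0,0.05,0],0,1],[[0,0.05,0],0,1],[[0,0.05,0],0,1],[[0,0.05,0],0,1],[[0,0.05,0],0,1],[[0,0.05,0],0,1],[[0,0.05,0],0,1]]' 30; python3 -m crank '[[[0,0,0],0,1],[[0,0,0],0,1]]'
```

```text
time_s: 4.45
tcp_pos: [471.8, 428.4, 139.8]
ee_rot: [0.0, 1.0, -0.002, -0.0]
force: [0.6, -0.6, -0.3]
opening: 23.7
grip_force: 30.0
time_s: 4.7
tcp_pos: [471.8, 428.4, 139.8]
ee_rot: [0.0, 1.0, -0.002, -0.0]
force: [-0.1, -0.3, -0.4]
opening: 23.6
grip_force: 30.0
```

```bash
python3 -m crank '[[[0,0,-1.2],0,1],[[0,0,-2.85],0,1],[[0,0,-2.85],0,1],[[0.2,0.6,-2.85],0,1],[[1,2.93,-2.85],0,1],[[1,2.93,-2.85],0,1],[[1,2.93,-2.85],0,1],[[1,2.93,-2.85],0,1]]' 45
python3 - <<'E'
from h import *
import pickle
p=r.read_state()["tcp_pos"]; print(p, go((502,340.6,200),0,0), go((502,340.6,157),0,0))
for n in ("scene",): cv2.imwrite(f"pics/{n}1.png",viewer.capture(n)[:,:,::-1])
im=viewer.capture("wrist"); cv2.imwrite("pics/w3.png",im[:,:,::-1]);pickle.dump(viewer.camera_model("wrist"),open("pics/w3.pkl","wb"))
E
```

```text
time_s: 5.7
tcp_pos: [501.1, 340.7, 224.7]
ee_rot: [-0.0, 1.0, -0.002, -0.001]
force: [-0.1, 0.1, -1.0]
opening: 23.6
grip_force: 45.0
[501.06676178 340.74911427 224.7301331 ] (array([0.031, 0.005, 0.824]), np.float64(-0.03)) (array([0.031, 0.005, 2.258]), np.float64(-0.03))
```

View pics/w3.png

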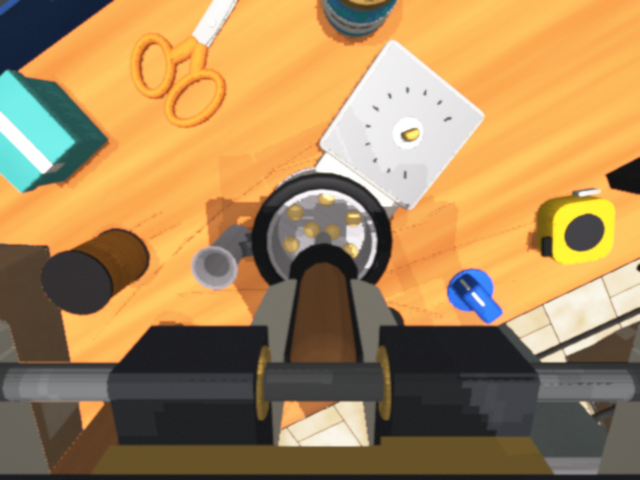

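The stick is held upright. Pellets are at (326,199), (295,212), (353,217), (311,230), (332,231), (291,244) and (351,250), and the sleeve mouth is at (214,267). I'll check these coordinates before going in.

```bash
python3 - <<'E'
from h import *
import pickle
m=pickle.load(open("pics/w3.pkl","rb"))
e=[(253,236),(391,236),(322,172)]  # outer rim L,R,top
print([np.round(plane(m,u,v,76),1).tolist() for u,v in e]); print("mouth",plane(m,214,267,90))
print([np.round(plane(m,u,v,40)[:2]-[487.4,342.6],1).tolist() for u,v in [(326,199),(295,212),(353,217),(311,230),(332,231),(291,244),(351,250)]])
im=cv2.imread("pics/w3.png"); print("spindle",plane(m,410,132,76))
E
```

```text
[[495.9, 399.3, 76.0], [495.6, 286.2, 76.0], [547.7, 342.6, 76.0]]
mouth [474.22167164 429.21688843  90.        ]
[[32.2, -3.4], [20.4, 24.7], [15.6, -27.9], [3.5, 10.4], [2.5, -8.9], [-10.0, 29.1], [-16.0, -26.7]]
spindle [577.49820173 276.00003578  76.        ]
```

```bash
python3 -m crank '[[[0.03,0,0.8],0,1],[[0.03,0,1.6],0,1],[[0.03,0,2],0,1],[[0.03,0,2.25],0,1],[[0.03,0,2.25],0,1],[[0.03,0,2.25],0,1]]'
python3 - <<'E'
from h import *
t=np.radians
c=np.array([486.2,342.6])
p=np.array(r.read_state()["tcp_pos"]); print(p)
d=c-p[:2]; u0=np.array([d[0],-d[1]])/30; print("centre at",u0.round(2))
for rad in (20,31):
  print(rad,[np.round(u0+rad/30*np.array([np.cos(t(k)),-np.sin(t(k))]),2).tolist() for k in range(0,360,30)])
E
```

```text
time_s: 6.55
tcp_pos: [502.9, 340.7, 158.8]
ee_rot: [-0.0, 1.0, -0.002, 0.001]
force: [0.4, 0.2, -0.9]
opening: 23.5
grip_force: 45.0
[502.94954378 340.6755428  158.79154642]
centre at [-0.56 -0.06]
20 [[0.11, -0.06], [0.02, -0.4], [-0.22, -0.64], [-0.56, -0.73], [-0.89, -0.64], [-1.14, -0.4], [-1.22, -0.06], [-1.14, 0.27], [-0.89, 0.51], [-0.56, 0.6], [-0.22, 0.51], [0.02, 0.27]]
31 [[0.48, -0.06], [0.34, -0.58], [-0.04, -0.96], [-0.56, -1.1], [-1.07, -0.96], [-1.45, -0.58], [-1.59, -0.06], [-1.45, 0.45], [-1.07, 0.83], [-0.56, 0.97], [-0.04, 0.83], [0.34, 0.45]]
```

```bash
python3 - <<'E'
from h import *
t=np.radians; f=lambda k,R=31:R/30*np.array([np.cos(t(k)),-np.sin(t(k))])
p=np.array(r.read_state()["tcp_pos"]); print(p); d=np.array([486.2,342.6])-p[:2]; u=np.array([d[0],-d[1]])/30
for A in ([12,24,39,54,69,84,99,114],[129,144,159,174,189,204,219,234],[249,264,279,290]):
    print([(u+f(k)).round(2).tolist() for k in A]); u=-f(A[-1])
E
```

```text
[502.94954378 340.6755428  158.79154642]
[[0.45, -0.28], [0.39, -0.48], [0.24, -0.71], [0.05, -0.9], [-0.19, -1.03], [-0.45, -1.09], [-0.72, -1.08], [-0.98, -1.01]]
[[-0.23, 0.14], [-0.42, 0.34], [-0.54, 0.57], [-0.61, 0.84], [-0.6, 1.11], [-0.52, 1.36], [-0.38, 1.59], [-0.19, 1.78]]
[[0.24, 0.13], [0.5, 0.19], [0.77, 0.18], [0.96, 0.14]]
```

```bash
python3 -m crank '[[[0.39,-0.45,0.06],0,1],[[0.39,-0.48,0.06],0,1],[[0.24,-0.71,0.06],0,1],[[0.05,-0.9,0.06],0,1],[[-0.19,-1.03,0.06],0,1],[[-0.45,-1.09,0.06],0,1],[[-0.72,-1.08,0.06],0,1],[[-0.98,-1.01,0.06],0,1]]'
python3 -m crank '[[[-0.23,0.14,0],0,1],[[-0.42,0.34,0],0,1],[[-0.54,0.57,0],0,1],[[-0.61,0.84,0],0,1],[[-0.6,1.11,0],0,1],[[-0.52,1.36,0],0,1],[[-0.38,1.59,0],0,1],[[-0.19,1.78,0],0,1]]'
python3 -m crank '[[[0.24,0.13,0],0,1],[[0.5,0.19,0],0,1],[[0.77,0.18,0],0,1],[[0.96,0.14,0],0,1],[[0.96,0.14,0],0,1]]'
python3 - <<'E'
from h import *
import pickle
c=np.array([487.7,342.6])
def rect(n,name):
    m=viewer.camera_model(n); im=viewer.capture(n); cv2.imwrite(f"pics/{n}_{name}.png",im[:,:,::-1])
    g=[c+np.array([x,y]) for x,y in ((-45,-45),(45,-45),(45,45),(-45,45))]   # floor plane z=38, 90 mm square -> 390 px
    src=np.float32([proj(m,(*q,38)) for q in g]); dst=np.float32([[390,390],[390,0],[0,0],[0,390]])  # up=+x, left=+y
    return cv2.warpPerspective(im[:,:,::-1],cv2.getPerspectiveTransform(src,dst),(390,390),flags=2)
cv2.imwrite("pics/stir1.png",np.hstack([rect("scene","a"),rect("side","a")]))
E
```

```text
time_s: 7.55
tcp_pos: [474.0, 366.5, 156.2]
ee_rot: [0.004, 1.0, -0.002, 0.001]
force: [3.7, -11.7, 0.4]
opening: 24.0
grip_force: 44.9
time_s: 8.55
tcp_pos: [467.6, 319.4, 156.7]
ee_rot: [-0.003, 1.0, -0.002, 0.0]
force: [-4.6, 14.4, 3.8]
opening: 23.7
grip_force: 45.2
time_s: 9.18
tcp_pos: [496.0, 317.7, 156.8]
ee_rot: [-0.005, 1.0, -0.002, 0.0]
force: [-2.3, 15.4, 0.6]
opening: 23.6
grip_force: 45.0
```

View pics/stir1.png

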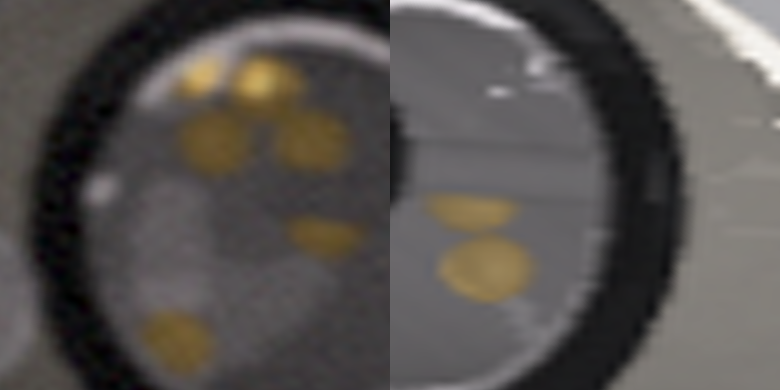

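```bash
python3 - <<'E'
from h import *
import pickle
p=r.read_state(); print(p["tcp_pos"],p["force"],p["ft_torque"])
S=viewer.camera_model("scene");D=viewer.camera_model("side");W=viewer.camera_model("wrist");im=viewer.capture("wrist"); cv2.imwrite("pics/w4.png",im[:,:,::-1])
tip=np.array(p["tcp_pos"])+[1.8,0,-123.8]
def crop(i,m,n,w,h,s):
    i=i.copy(); c=proj(m,(488,343,90)); x=int(c[0]-w/2);y=int(c[1]-h/2); x=max(x,0);y=max(y,0)
    o=cv2.resize(i[y:y+h,x:x+w],(w*s,h*s),interpolation=2)
    for q,col in ((tip,(0,255,0)),(tip+[0,0,118],(255,0,255))): cv2.circle(o,tuple(int(v) for v in (proj(m,q)-[x,y])*s),3,col,1)
    print(n,x,y,s); return o
a=crop(cv2.imread("pics/scene_a.png"),S,"scene",100,150,4);b=crop(cv2.imread("pics/side_a.png"),D,"side",100,150,4)
cv2.imwrite("pics/dbg.png",np.hstack([a,b]))
E
```

```text
[495.93191709 317.67395695 156.81646632] [-1.5877878  14.96098268  0.25666338] [ 4.17300853  0.60617638 -0.08185053]
scene 273 150 4
side 246 158 4
```

View pics/dbg.png

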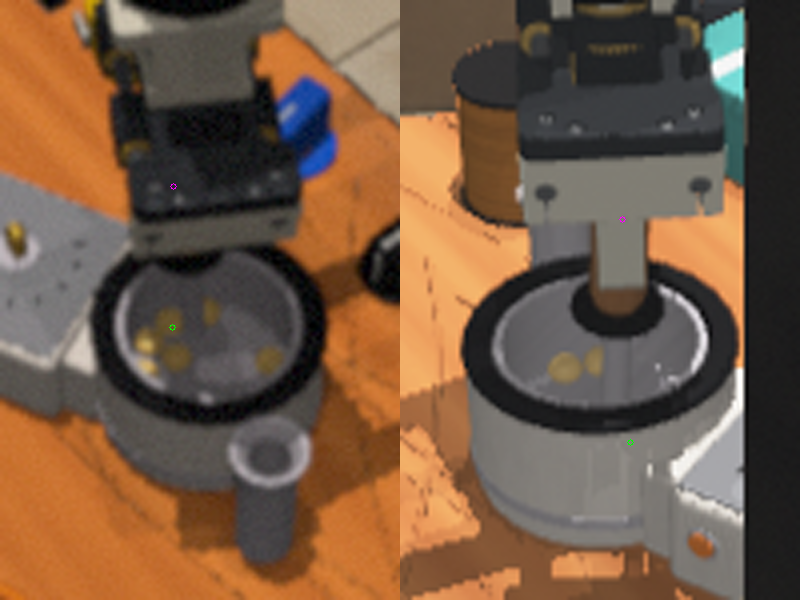

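The composite shows the pellets bunched in the pot's +x half, around scene crop (150–176, 320–365), with one at (268,360). The sleeve is empty at (270,455), and the 15 N reading points to the rod rubbing or pinching at the wall. I'll ease off, lift out and get a clean numeric view of the pellets.

```bash
python3 -m crank '[[[-0.1,-0.4,0],0,1],[[-0.1,-0.4,-1],0,1],[[-0.1,-0.4,-2.2],0,1],[[-0.8,-0.8,-2.2],0,1],[[-2.1,-0.8,-2.2],0,1],[[-2.1,-0.8,-2.2],0,1],[[-2.1,-0.8,-2.2],0,1]]'
cat > pel.py <<'E'
from h import *
import sys
C=np.array([487.8,342.6])
def detect(im,m):
    bgr=im[:,:,::-1]; lab=cv2.cvtColor(np.ascontiguousarray(bgr),cv2.COLOR_BGR2LAB).astype(int)
    b=lab[:,:,2]-128; mk=(b>14).astype(np.uint8)
    poly=np.int32([proj(m,(C[0]+43*np.cos(t),C[1]+43*np.sin(t),36)) for t in np.linspace(0,6.28,60)])
    z=np.zeros_like(mk); cv2.fillPoly(z,[poly],1); mk&=z
    out=[]
    n,l,s,c=cv2.connectedComponentsWithStats(mk)
    for i in range(1,n):
        if s[i,4]>25: out.append((*np.round(plane(m,*c[i],40)[:2]-C,1).tolist(),int(s[i,4]),s[i,2:4].tolist()))
    return out,mk,poly
if __name__=="__main__":
    m=viewer.camera_model("wrist"); im=viewer.capture("wrist"); cv2.imwrite(f"pics/{sys.argv[1]}.png",im[:,:,::-1])
    s=r.read_state(); print(np.round(s["tcp_pos"],1),np.round(s["force"],1))
    o,mk,poly=detect(im,m)
    for q in o: print(q)
    x0,y0=poly.min(0);x1,y1=poly.max(0)
    if len(sys.argv)>2:
        for row in mk[y0:y1:2,x0:x1]: print("".join(".#"[v] for v in row))
E
python3 pel.py p1 a
```

```text
time_s: 10.2
tcp_pos: [432.5, 337.3, 221.3]
ee_rot: [0.0, 1.0, -0.001, -0.0]
force: [-0.6, 0.3, -1.7]
opening: 23.4
grip_force: 45.0
[433.1 337.3 221.4] [ 0.8 -0.1 -0.9]
(32.9, 0.5, 271, [18, 19])
(19.3, -18.0, 777, [43, 34])
(-6.7, 31.1, 504, [23, 36])
(-3.8, -32.1, 250, [18, 18])
(-30.6, 2.4, 227, [17, 17])
...................................................................................................
...................................................................................................
...............................................######..............................................
...........................................#############...........................................
..........................................###############..........................................
.........................................#################.........................................
.........................................##################.........########.......................
.........................................##################......##############..........
[... 3610 characters left out ...]

........................................#################..........................................
........................................#################..........................................
........................................################...........................................
.........................................##############............................................
............................................#########..............................................
...................................................................................................
...................................................................................................
```

The ASCII mask gives all eight pellets clearly. The first sweep moved four of them. The rod slipped past the inside of the others, which are still lying at the wall. I'll now push tangentially from gaps at the wall, slowly and at full radius.

```bash
python3 - <<'E'
from h import *
c=np.array([486.0,342.6]); t=np.radians; f=lambda k,R=35:c+R*np.array([np.cos(t(k)),np.sin(t(k))])
p=np.array(r.read_state()["tcp_pos"]); s=f(217,34); print(p, go((*s,222),0,0),go((*s,156.8),0,0))
def rows(A,s):
    for i in range(0,len(A),8): 
        print([((f(k)-s)*[1,-1]/30).round(2).tolist() for k in A[i:i+8]]); s=f(A[min(i+7,len(A)-1)])
rows([222,229,236,243,250,257,264,271,276,282,282,282],s)
E
```

```text
[433.08484476 337.27441138 221.43687255] (array([ 0.86 ,  0.502, -0.019]), np.float64(-0.03)) (array([0.86 , 0.502, 2.155]), np.float64(-0.03))
[[0.04, 0.1], [0.14, 0.2], [0.25, 0.29], [0.38, 0.36], [0.51, 0.41], [0.64, 0.45], [0.78, 0.48], [0.93, 0.48]]
[[0.1, -0.01], [0.22, -0.03], [0.22, -0.03], [0.22, -0.03]]
```

```bash
python3 -m crank '[[[0.86,0.5,0],0,1],[[0.86,0.5,0],0,1],[[0.86,0.5,0.8],0,1],[[0.86,0.5,1.6],0,1],[[0.86,0.5,2.15],0,1],[[0.86,0.5,2.15],0,1],[[0.86,0.5,2.15],0,1]]'
python3 -m crank '[[[0.04,0.1,0],0,1],[[0.14,0.2,0],0,1],[[0.25,0.29,0],0,1],[[0.38,0.36,0],0,1],[[0.51,0.41,0],0,1],[[0.64,0.45,0],0,1],[[0.78,0.48,0],0,1],[[0.93,0.48,0],0,1]]'
python3 -m crank '[[[0.1,-0.01,0],0,1],[[0.22,-0.03,0],0,1],[[0.22,-0.03,0],0,1],[[0.22,-0.03,0],0,1]]'
python3 -m crank '[[[0,-0.35,0],0,1],[[0,-0.35,-1],0,1],[[0,-0.35,-2.2],0,1],[[-0.8,-0.8,-2.2],0,1],[[-2.0,-0.8,-2.2],0,1],[[-2.0,-0.8,-2.2],0,1],[[-2.0,-0.8,-2.2],0,1]]'
python3 pel.py p2 a
```

```text
time_s: 11.12
tcp_pos: [460.1, 322.8, 157.2]
ee_rot: [-0.0, 1.0, -0.002, 0.001]
force: [4.9, 2.1, -3.5]
opening: 23.6
grip_force: 45.0
time_s: 12.12
tcp_pos: [485.9, 307.5, 157.2]
ee_rot: [0.0, 1.0, -0.002, -0.001]
force: [-3.3, 3.3, -0.3]
opening: 23.7
grip_force: 45.0
time_s: 12.62
tcp_pos: [493.8, 308.0, 157.6]
ee_rot: [0.0, 1.0, -0.002, 0.0]
force: [-0.5, -0.3, -1.1]
opening: 23.5
grip_force: 45.0
time_s: 13.5
tcp_pos: [434.3, 333.4, 224.1]
ee_rot: [-0.0, 1.0, -0.001, 0.001]
force: [0.8, -0.2, -1.6]
opening: 23.5
grip_force: 45.0
[434.5 333.2 223.9] [ 0.   0.1 -1.2]
(30.6, 2.4, 808, [55, 25])
(15.7, -12.0, 493, [36, 19])
(-6.7, 31.0, 490, [23, 36])
(-30.6, 2.4, 218, [17, 17])
..................................................................................................
..................................................................................................
..........................................#######.................................................
.......................................##############.............................................
...............
[... 3838 characters left out ...]
.......
.......................................################...........................................
.......................................#################..........................................
.......................................################...........................................
........................................###############...........................................
..........................................###########.............................................
.............................................####.................................................
..................................................................................................
```

Clean sweep: four pellets went round as planned, with low forces. Next I'll sweep the other side ccw from 61° to 135°, then make a stroke across the middle.

```bash
python3 - <<'E'
from h import *
c=np.array([486.0,342.6]); t=np.radians; f=lambda k,R=35:c+R*np.array([np.cos(t(k)),np.sin(t(k))])
p=np.array(r.read_state()["tcp_pos"]); s=f(61,34); print(p, go((*s,222),0,0),go((*s,156.8),0,0))
def rows(A,s):
    for i in range(0,len(A),8): 
        print([((f(k)-s)*[1,-1]/30).round(2).tolist() for k in A[i:i+8]]); s=f(A[min(i+7,len(A)-1)])
    return s
s=rows([68,75,82,89,96,103,110,117,124,131,136,136,136],s)
print([((c+q-s)*[1,-1]/30).round(2).tolist() for q in ((-18,18),(-7,10),(2,4),(6,2),(10,-1),(10,-1),(3,4))])
E
```

```text
[434.47784459 333.18537244 223.93201313] (array([ 2.262, -1.313,  0.064]), np.float64(-0.03)) (array([ 2.262, -1.313,  2.238]), np.float64(-0.03))
[[-0.11, -0.09], [-0.25, -0.14], [-0.39, -0.16], [-0.53, -0.18], [-0.67, -0.17], [-0.81, -0.15], [-0.95, -0.11], [-1.08, -0.05]]
[[-0.12, 0.07], [-0.24, 0.16], [-0.31, 0.23], [-0.31, 0.23], [-0.31, 0.23]]
[[0.24, 0.21], [0.61, 0.48], [0.91, 0.68], [1.04, 0.74], [1.17, 0.84], [1.17, 0.84], [0.94, 0.68]]
```

```bash
python3 -m crank '[[[2.26,-1.31,0],0,1],[[2.26,-1.31,0],0,1],[[2.26,-1.31,0],0,1],[[2.26,-1.31,0.8],0,1],[[2.26,-1.31,1.6],0,1],[[2.26,-1.31,2.23],0,1],[[2.26,-1.31,2.23],0,1],[[2.26,-1.31,2.23],0,1]]'
python3 -m crank '[[[-0.11,-0.09,0],0,1],[[-0.25,-0.14,0],0,1],[[-0.39,-0.16,0],0,1],[[-0.53,-0.18,0],0,1],[[-0.67,-0.17,0],0,1],[[-0.81,-0.15,0],0,1],[[-0.95,-0.11,0],0,1],[[-1.08,-0.05,0],0,1]]'
python3 -m crank '[[[-0.12,0.07,0],0,1],[[-0.24,0.16,0],0,1],[[-0.31,0.23,0],0,1],[[-0.31,0.23,0],0,1],[[-0.31,0.23,0],0,1]]'
python3 -m crank '[[[0.24,0.21,0],0,1],[[0.61,0.48,0],0,1],[[0.91,0.68,0],0,1],[[1.04,0.74,0],0,1],[[1.17,0.84,0],0,1],[[1.17,0.84,0],0,1],[[0.94,0.68,0],0,1],[[0.94,0.68,0],0,1]]'
python3 -m crank '[[[0,0,-1],0,1],[[0,0,-2.2],0,1],[[-0.6,0,-2.2],0,1],[[-1.8,0,-2.2],0,1],[[-1.8,0,-2.2],0,1],[[-1.8,0,-2.2],0,1]]'
python3 pel.py p3 a
```

```text
time_s: 14.55
tcp_pos: [502.4, 371.2, 159.5]
ee_rot: [-0.0, 1.0, -0.002, 0.002]
force: [-0.4, -2.2, 9.5]
opening: 23.7
grip_force: 45.0
time_s: 15.55
tcp_pos: [473.3, 373.6, 160.1]
ee_rot: [-0.001, 1.0, -0.002, 0.006]
force: [7.4, -1.6, 5.1]
opening: 23.7
grip_force: 45.0
time_s: 16.18
tcp_pos: [464.3, 367.3, 160.3]
ee_rot: [-0.002, 1.0, -0.002, 0.006]
force: [7.0, 0.3, 7.1]
opening: 23.6
grip_force: 45.0
time_s: 17.18
tcp_pos: [486.8, 346.7, 156.6]
ee_rot: [-0.0, 1.0, -0.001, -0.0]
force: [-0.2, 0.5, -0.5]
opening: 23.3
grip_force: 45.0
time_s: 17.92
tcp_pos: [433.1, 346.3, 222.1]
ee_rot: [0.0, 1.0, -0.001, -0.0]
force: [0.2, -0.8, -0.7]
opening: 23.6
grip_force: 45.0
[433.6 346.3 222.2] [-0.5  0.2 -1.6]
(30.6, 2.7, 820, [55, 26])
(15.9, -11.9, 504, [37, 19])
(1.2, 33.0, 248, [18, 18])
(-21.3, 26.2, 242, [17, 17])
(-30.6, 2.5, 229, [17, 18])
...................................................................................................
...................................................................................................
...........................................##
[... 4154 characters left out ...]

.......................................#################...........................................
.......................................#################...........................................
........................................###############............................................
.........................................#############.............................................
...........................................#########...............................................
...................................................................................................
...................................................................................................
```

```bash
python3 - <<'E'
from h import *
for n in ("w3","p1","p2","p3"):
    g=cv2.cvtColor(cv2.imread(f"pics/{n}.png"),6); print(n,g[225:300:3,316:330].mean(1).round().astype(int).tolist(), g[262,260:385:4].tolist())
E
```

```text
w3 [120, 124, 121, 101, 94, 93, 66, 22, 20, 20, 20, 20, 24, 59, 63, 63, 63, 63, 63, 63, 63, 63, 63, 63, 63] [20, 21, 19, 101, 102, 89, 91, 92, 51, 20, 20, 20, 19, 21, 28, 35, 42, 32, 20, 21, 19, 19, 22, 25, 86, 91, 92, 216, 160, 38, 27, 28]
p1 [19, 18, 17, 62, 98, 88, 84, 48, 19, 18, 18, 17, 18, 29, 55, 55, 56, 56, 56, 56, 56, 56, 56, 56, 56] [119, 115, 117, 103, 103, 101, 100, 87, 66, 18, 17, 17, 17, 20, 18, 20, 19, 19, 18, 19, 17, 22, 19, 44, 163, 74, 21, 12, 58, 69, 14, 17]
p2 [20, 18, 17, 37, 97, 93, 86, 62, 20, 19, 19, 18, 18, 24, 54, 56, 56, 57, 56, 56, 56, 57, 57, 56, 57] [120, 122, 119, 105, 103, 102, 101, 87, 73, 18, 18, 19, 19, 20, 19, 20, 17, 17, 16, 19, 21, 20, 15, 45, 108, 20, 14, 75, 47, 15, 16, 18]
p3 [19, 18, 17, 48, 102, 100, 89, 83, 35, 18, 18, 19, 17, 18, 34, 55, 56, 56, 55, 56, 56, 56, 55, 55, 56] [118, 118, 119, 110, 94, 97, 102, 93, 82, 34, 17, 18, 16, 16, 18, 18, 15, 16, 15, 14, 20, 19, 19, 74, 139, 173, 124, 64, 22, 16, 27, 98]
```

The guard has risen about 9 mm in the wrist view (edge row 243.5 → 248.5), so the stick has slipped up in the grip and its tip rode over the pellets. I'll grip harder and find the floor gently in the free middle.

```bash
python3 -c "
from h import *
print(go((482.8,347.6,222),0,0),go((482.8,347.6,152),0,0))"
python3 -m crank '[[[1.64,-0.05,0],0,1],[[1.64,-0.05,0],0,1],[[1.64,-0.05,1],0,1],[[1.64,-0.05,2],0,1],[[1.64,-0.05,2.3],0,1],[[1.64,-0.05,2.3],0,1],[[1.64,-0.05,2.3],0,1]]' 60
for i in 1; do python3 -m crank '[[[0,0,0.05],0,1],[[0,0,0.05],0,1]]'; done
```

```text
(array([ 1.638, -0.048,  0.005]), np.float64(-0.03)) (array([ 1.638, -0.048,  2.339]), np.float64(-0.03))
time_s: 18.85
tcp_pos: [483.7, 348.0, 154.9]
ee_rot: [-0.0, 1.0, -0.002, 0.001]
force: [-0.5, 0.6, -0.1]
opening: 23.7
grip_force: 60.0
time_s: 19.1
tcp_pos: [483.1, 347.7, 152.7]
ee_rot: [-0.0, 1.0, -0.002, 0.0]
force: [0.2, 1.0, -1.2]
opening: 23.7
grip_force: 60.0
```

```bash
python3 -m crank '[[[0,0,0.05],0,1],[[0,0,0.05],0,1]]';python3 -m crank '[[[0,0,0.05],0,1],[[0,0,0.05],0,1]]';python3 -m crank '[[[0,0,0.04],0,1],[[0,0,0.04],0,1]]'
```

```text
time_s: 19.35
tcp_pos: [483.2, 347.8, 151.3]
ee_rot: [-0.0, 1.0, -0.002, 0.0]
force: [0.0, 0.3, 2.5]
opening: 23.4
grip_force: 60.0
time_s: 19.6
tcp_pos: [483.4, 347.8, 151.1]
ee_rot: [-0.0, 1.0, -0.002, 0.001]
force: [-1.7, -1.7, 11.1]
opening: 23.5
grip_force: 60.0
time_s: 19.85
tcp_pos: [483.4, 347.8, 151.0]
ee_rot: [-0.0, 1.0, -0.002, 0.001]
force: [-3.6, -2.1, 17.7]
opening: 23.4
grip_force: 60.0
```

```bash
python3 - <<'E'
from h import *
c=np.array([487.0,342.6]); t=np.radians; f=lambda k,R=34.5:R*np.array([np.cos(t(k)),np.sin(t(k))])
s=np.array([483.2,347.8])-c
P=[(4,10),(11,20),(16.5,29.5)]+[f(k) for k in (68,75,82,89,96,103,110,117,124,131,138,138)]+[f(138)]
for i in range(0,len(P),8):
    print([((np.array(q)-s)*[1,-1]/30).round(2).tolist() for q in P[i:i+8]]); s=np.array(P[i:i+8][-1])
E
```

```text
[[0.26, -0.16], [0.49, -0.49], [0.68, -0.81], [0.56, -0.89], [0.42, -0.94], [0.29, -0.97], [0.15, -0.98], [0.01, -0.97]]
[[-0.14, 0.02], [-0.27, 0.06], [-0.4, 0.12], [-0.52, 0.19], [-0.63, 0.28], [-0.73, 0.37], [-0.73, 0.37], [-0.73, 0.37]]
```

```bash
python3 -m crank '[[[0.26,-0.16,-0.16],0,1],[[0.49,-0.49,-0.16],0,1],[[0.68,-0.81,-0.16],0,1],[[0.56,-0.89,-0.16],0,1],[[0.42,-0.94,-0.16],0,1],[[0.29,-0.97,-0.16],0,1],[[0.15,-0.98,-0.16],0,1],[[0.01,-0.97,-0.16],0,1]]'
python3 -m crank '[[[-0.14,0.02,0],0,1],[[-0.27,0.06,0],0,1],[[-0.4,0.12,0],0,1],[[-0.52,0.19,0],0,1],[[-0.63,0.28,0],0,1],[[-0.73,0.37,0],0,1],[[-0.73,0.37,0],0,1],[[-0.73,0.37,0],0,1]]'
python3 -m crank '[[[0.3,0.25,0],0,1],[[0.6,0.5,0],0,1],[[0.8,0.7,0],0,1],[[0.8,0.7,0],0,1]]'
python3 - <<'E'
from h import *
print(np.array(r.read_state()["tcp_pos"])-[487,342.6,0])
E
```

```text
time_s: 20.85
tcp_pos: [485.6, 374.3, 151.9]
ee_rot: [0.002, 1.0, -0.002, 0.001]
force: [0.8, -0.6, -1.1]
opening: 23.2
grip_force: 60.0
time_s: 21.85
tcp_pos: [463.2, 367.1, 153.6]
ee_rot: [-0.002, 1.0, -0.002, 0.002]
force: [6.1, 2.8, -0.8]
opening: 23.9
grip_force: 60.0
time_s: 22.35
tcp_pos: [482.8, 346.0, 152.3]
ee_rot: [-0.002, 1.0, -0.002, -0.003]
force: [-6.7, 6.2, 1.7]
opening: 23.5
grip_force: 60.0
[ -4.17078956   3.42480758 152.32376622]
```

```bash
python3 -m crank '[[[0.25,0.08,0],0,1],[[0.45,0.15,0],0,1],[[0.5,0.2,0],0,1],[[0.5,0.2,0],0,1],[[0.3,0.1,-0.5],0,1],[[0.2,0,-1.5],0,1],[[0,0,-2.3],0,1],[[0,0,-2.3],0,1]]'
python3 -m crank '[[[-0.8,0,0],0,1],[[-1.6,0,0],0,1],[[-1.6,0,0],0,1],[[-1.6,0,0],0,1]]'; python3 pel.py p4 a
```

```text
time_s: 23.35
tcp_pos: [486.5, 344.7, 224.2]
ee_rot: [-0.001, 1.0, -0.002, 0.002]
force: [-0.1, 0.9, -1.0]
opening: 23.5
grip_force: 60.0
time_s: 23.85
tcp_pos: [438.1, 344.5, 221.3]
ee_rot: [0.0, 1.0, -0.002, 0.0]
force: [1.1, 0.3, -0.4]
opening: 23.6
grip_force: 60.0
[438.2 344.6 221.4] [-0.5  1.3 -1.3]
(30.8, 10.5, 535, [36, 25])
(26.4, -16.8, 259, [18, 19])
(13.8, -29.0, 256, [18, 18])
(8.8, -10.3, 241, [17, 18])
(-26.9, 8.8, 690, [45, 33])
...................................................................................................
...................................................................................................
...........................................#######.................................................
........................................##############.............................................
.......................................###############.............................................
..........................####........#################............................................
......................############....#############
[... 3648 characters left out ...]

..............................################...##############....................................
..............................##################################...................................
..............................##################################...................................
..............................################.#################...................................
...............................#############.....###############...................................
.................................#########........############.....................................
.....................................................#######.......................................
```

Nearly there. Only the pellet at (-31,-5) and possibly the inner one at (9,-10) are still close to where they started. Two short pushes will deal with those.

```bash
python3 - <<'E'
from h import *
for n in ("w3","p3","p4"):
    g=cv2.cvtColor(cv2.imread(f"pics/{n}.png"),6); print(n,g[237:276:1,316:330].mean(1).round().astype(int).tolist())
c=np.array([487.0,342.6,0]); print(r.read_state()["tcp_pos"])
print(go(c+[-12,2,222],0,0),go(c+[-12,2,152.5],0,0))
E
```

```text
w3 [94, 94, 94, 93, 92, 85, 66, 41, 26, 22, 21, 20, 20, 20, 20, 20, 20, 20, 20, 20, 20, 20, 20, 21, 24, 35, 50, 59, 63, 63, 63, 63, 64, 63, 63, 63, 63, 63, 63]
p3 [102, 103, 103, 100, 96, 92, 89, 87, 85, 83, 75, 58, 35, 22, 20, 18, 19, 18, 18, 19, 18, 19, 18, 18, 17, 18, 18, 18, 19, 22, 34, 47, 53, 55, 56, 56, 56, 56, 56]
p4 [70, 77, 80, 82, 84, 85, 84, 78, 63, 39, 22, 19, 19, 18, 18, 18, 18, 18, 18, 18, 18, 17, 18, 18, 17, 18, 21, 30, 43, 52, 56, 57, 57, 57, 57, 57, 57, 57, 56]
[438.24836545 344.57497092 221.39144668]
(array([ 1.225, -0.006, -0.02 ]), np.float64(-0.04)) (array([ 1.225, -0.006,  2.296]), np.float64(-0.04))
```

```bash
python3 -m crank '[[[1.22,0,0],0,1],[[1.22,0,0],0,1],[[1.22,0,1],0,1],[[1.22,0,2],0,1],[[1.22,0,2.3],0,1],[[1.22,0,2.3],0,1],[[1.22,0,2.3],0,1]]'
python3 -m crank '[[[-0.2,0,0],0,1],[[-0.4,0,0],0,1],[[-0.6,0,0],0,1],[[-0.8,0.02,0],0,1],[[-0.8,0.1,0],0,1],[[-0.77,0.25,0],0,1],[[-0.73,0.4,0],0,1],[[-0.7,0.48,0],0,1]]'
python3 -m crank '[[[0,0.02,0],0,1],[[0.4,-0.2,0],0,1],[[0.7,-0.4,-0.3],0,1],[[0.7,-0.45,-1],0,1],[[1.2,-0.45,-1],0,1],[[1.65,-0.45,-1],0,1],[[1.65,-0.45,-1],0,1],[[1.65,-0.45,-1],0,1]]'
python3 - <<'E'
from h import *
c=np.array([487.0,342.6,0]); print(r.read_state()["tcp_pos"]-c)
print(go(c+[16.5,2,152.5],0,0),go(c+[3,-18,152.5],0,0))
E
```

```text
time_s: 24.78
tcp_pos: [474.4, 344.9, 153.6]
ee_rot: [-0.0, 1.0, -0.002, 0.001]
force: [0.6, -0.6, 0.2]
opening: 23.2
grip_force: 60.0
time_s: 25.78
tcp_pos: [458.1, 332.5, 155.7]
ee_rot: [-0.003, 1.0, -0.002, 0.007]
force: [9.4, 2.9, -0.1]
opening: 23.1
grip_force: 60.0
time_s: 26.78
tcp_pos: [502.1, 343.3, 181.8]
ee_rot: [0.0, 1.0, -0.002, -0.001]
force: [0.7, 0.3, -0.3]
opening: 23.2
grip_force: 60.0
[ 15.05304774   0.70442981 181.77001503]
(array([ 0.048, -0.043,  0.976]), np.float64(-0.04)) (array([-0.399,  0.625,  0.976]), np.float64(-0.04))
```

```bash
python3 -m crank '[[[0.05,-0.04,0.5],0,1],[[0.05,-0.04,0.97],0,1],[[0.05,-0.04,0.97],0,1],[[-0.1,0.18,0.97],0,1],[[-0.25,0.4,0.97],0,1],[[-0.4,0.63,0.97],0,1],[[-0.42,0.66,0.97],0,1],[[-0.42,0.66,0.97],0,1]]'
python3 -m crank '[[[0.1,-0.2,0],0,1],[[0.1,-0.3,-1],0,1],[[0.1,-0.5,-2.3],0,1],[[-0.9,-0.5,-2.3],0,1],[[-1.8,-0.5,-2.3],0,1],[[-1.8,-0.5,-2.3],0,1],[[-1.8,-0.5,-2.3],0,1]]'; python3 pel.py p5 a
```

```text
time_s: 27.78
tcp_pos: [488.9, 324.6, 153.0]
ee_rot: [-0.001, 1.0, -0.002, -0.001]
force: [-2.4, 4.4, 1.2]
opening: 23.5
grip_force: 60.0
time_s: 28.65
tcp_pos: [436.8, 339.0, 222.6]
ee_rot: [0.0, 1.0, -0.002, 0.0]
force: [0.1, -0.1, -1.0]
opening: 23.1
grip_force: 60.0
[436.9 339.  222.5] [ 0.2 -0.  -0.3]
(30.6, 10.5, 533, [36, 25])
(26.4, -17.9, 258, [18, 19])
(13.2, -29.6, 252, [18, 18])
(-5.4, -19.9, 229, [17, 17])
(-17.7, 19.7, 231, [17, 17])
(-30.0, -10.9, 231, [17, 17])
(-30.8, 9.7, 222, [16, 17])
...................................................................................................
...................................................................................................
...........................................########................................................
........................................##############.............................................
.......................................################............................................
.........................######........#################..................................
[... 3709 characters left out ...]

................................################.......#################...........................
................................################.......#################...........................
................................################.......################............................
.................................##############.........##############.............................
..................................############............##########...............................
.....................................#####.........................................................
...................................................................................................
```

Two pellets have moved only about 12.5 mm, so I'll push both a little further.

```bash
python3 -c "
from h import *
c=np.array([487.0,342.6,0])
print(go(c+[0,-6,222],0,0),go(c+[0,-6,152.5],0,0))"
```

```text
(array([1.67 , 0.072, 0.017]), np.float64(-0.04)) (array([1.67 , 0.072, 2.333]), np.float64(-0.04))
```

```bash
python3 -m crank '[[[1.67,0.07,0],0,1],[[1.67,0.07,0],0,1],[[1.67,0.07,0.3],0,1],[[1.67,0.07,1.3],0,1],[[1.67,0.07,2.2],0,1],[[1.67,0.07,2.33],0,1],[[1.67,0.07,2.33],0,1]]'
python3 -m crank '[[[-0.07,0.15,0],0,1],[[-0.15,0.3,0],0,1],[[-0.22,0.45,0],0,1],[[-0.22,0.48,0],0,1],[[-0.22,0.48,0],0,1],[[0,0.1,0],0,1],[[-0.2,-0.15,0],0,1],[[-0.43,-0.2,0],0,1]]'
python3 -m crank '[[[-0.3,0,0],0,1],[[-0.6,0,0],0,1],[[-0.85,0.05,0],0,1],[[-0.85,0.2,0],0,1],[[-0.8,0.4,0],0,1],[[-0.7,0.65,0],0,1],[[-0.6,0.85,0],0,1],[[-0.6,0.85,0],0,1]]'
python3 -m crank '[[[0.4,-0.5,0],0,1],[[0.6,-0.7,0],0,1],[[0.6,-0.7,-1],0,1],[[0.6,-0.7,-2.3],0,1],[[-0.6,-0.7,-2.3],0,1],[[-0.8,-0.7,-2.3],0,1],[[-0.8,-0.7,-2.3],0,1]]'; python3 pel.py p6 a
```

```text
time_s: 29.58
tcp_pos: [485.7, 337.0, 153.1]
ee_rot: [0.0, 1.0, -0.002, -0.0]
force: [0.2, -1.4, -0.9]
opening: 23.4
grip_force: 60.0
time_s: 30.58
tcp_pos: [472.5, 343.7, 152.5]
ee_rot: [0.0, 1.0, -0.001, -0.0]
force: [-0.3, 0.4, -1.0]
opening: 23.2
grip_force: 60.0
time_s: 31.58
tcp_pos: [460.4, 321.6, 156.3]
ee_rot: [-0.005, 1.0, -0.002, 0.007]
force: [8.1, 10.7, 0.5]
opening: 23.8
grip_force: 60.1
time_s: 32.45
tcp_pos: [430.6, 338.3, 221.6]
ee_rot: [0.0, 1.0, -0.001, -0.0]
force: [-1.1, -0.7, -0.7]
opening: 23.3
grip_force: 60.0
[431.2 338.4 221.6] [-0.5  1.3 -1.5]
(30.5, 10.6, 543, [36, 25])
(26.3, -17.9, 264, [18, 19])
(13.0, -29.6, 255, [18, 18])
(-10.9, -31.3, 246, [18, 17])
(-17.7, 19.6, 232, [17, 17])
(-25.3, -19.6, 237, [17, 18])
(-30.7, 8.6, 228, [17, 17])
....................................................................................................
....................................................................................................
...........................................########.................................................
.................
[... 4130 characters left out ...]
...........................#################.................##############...................
.................................#################...................##########.....................
.................................################...................................................
...................................#############....................................................
.....................................#########......................................................
....................................................................................................
....................................................................................................
```

All eight pellets are now well away from where they started. Next, the stick goes back to the sleeve.

```bash
python3 -c "
from h import *
print(go((473,428.7,224),0,0),go((473,428.7,170),0,0))"
python3 -m crank '[[[0.4,-1,-0.1],0,1],[[1.38,-3,-0.1],0,1],[[1.38,-3,-0.1],0,1],[[1.38,-3,-0.1],0,1],[[1.38,-3,-0.1],0,1]]'
python3 - <<'E'
from h import *
S=viewer.camera_model("scene");D=viewer.camera_model("side")
p=np.array(r.read_state()["tcp_pos"]); print(p,go((473,428.7,170),0,0))
for n,m in (("scene",S),("side",D)):
    im=viewer.capture(n); cv2.imwrite(f"pics/{n}_ins.png",im[:,:,::-1]); print(n,"tip pred",proj(m,p+[0,0,-121]).round(1),"guard",proj(m,p+[0,0,-45]).round(1),"mouth",proj(m,(474,429,90)).round(1))
E
```

```text
(array([ 1.385, -3.016, -0.082]), np.float64(-0.03)) (array([ 1.385, -3.016,  1.718]), np.float64(-0.03))
time_s: 33.12
tcp_pos: [472.5, 427.3, 224.7]
ee_rot: [0.0, 1.0, -0.002, -0.0]
force: [0.8, 0.1, -1.1]
opening: 23.2
grip_force: 60.0
[472.54938867 427.30821615 224.70106324] (array([ 0.015, -0.046,  1.823]), np.float64(-0.04))
scene tip pred [338.8 257.3] guard [340.4 234.2] mouth [337.9 262.1]
side tip pred [285.2 198.8] guard [283.2 162. ] mouth [286.3 204.5]
```

```bash
python3 -m crank '[[[0.02,-0.05,0.4],0,1],[[0.02,-0.05,0.8],0,1],[[0.02,-0.05,1.2],0,1],[[0.02,-0.05,1.6],0,1],[[0.02,-0.05,1.6],0,1]]'
python3 -c "
from h import *
s=r.read_state();print(s['force'],s['ft_torque'],go((473,428.7,140),0,0))"
```

```text
time_s: 33.85
tcp_pos: [482.4, 430.6, 194.3]
ee_rot: [-0.005, 1.0, -0.002, 0.015]
force: [-1.6, -14.1, 68.0]
opening: 23.7
grip_force: 60.0
[ -1.57645214 -14.13859349  68.01296903] [-3.59458871 -0.09332382 -0.10464767] (array([-0.312,  0.063,  1.809]), np.float64(-0.03))
```

The tip is hitting something: 68 N. I'll back off straight up and look.

```bash
python3 -m crank '[[[0,0,-1.5],0,1],[[0,0,-1.6],0,1],[[0,0,-1.6],0,1],[[0,0,-1.6],0,1]]'
python3 - <<'E'
from h import *
S=viewer.camera_model("scene");D=viewer.camera_model("side");W=viewer.camera_model("wrist")
p=np.array(r.read_state()["tcp_pos"]); print(p)
o=[]
for n,m,w,h in (("scene",S,66,110),("side",D,66,110),("wrist",W,160,160)):
    im=viewer.capture(n)[:,:,::-1]; cv2.imwrite(f"pics/{n}_c.png",im); c=proj(m,p+[0,0,-80]); x=int(c[0]-w/2);y=int(c[1]-h/2)
    if n=="wrist": x,y=240,150
    k=440/h if n!="wrist" else 260/w
    q=cv2.resize(im[y:y+h,x:x+w],None,fx=k,fy=k,interpolation=2)
    for t,col in ((p+[0,0,-121],(0,255,0)),(p+[0,0,-45],(255,0,255)),((474,429,90),(255,255,0))): cv2.circle(q,tuple(int(v) for v in (proj(m,t)-[x,y])*k),4,col,1)
    print(n,x,y,k); o.append(cv2.copyMakeBorder(q,0,440-q.shape[0],0,0,0))
cv2.imwrite("pics/ins.png",np.hstack(o))
E
```

```text
time_s: 34.35
tcp_pos: [472.4, 429.3, 222.1]
ee_rot: [0.001, 1.0, -0.002, -0.002]
force: [-0.7, -0.2, -0.8]
opening: 23.5
grip_force: 60.0
[472.36649503 429.27487149 222.13443645]
scene 306 191 4.0
side 251 125 4.0
wrist 240 150 1.625
```

View pics/ins.png

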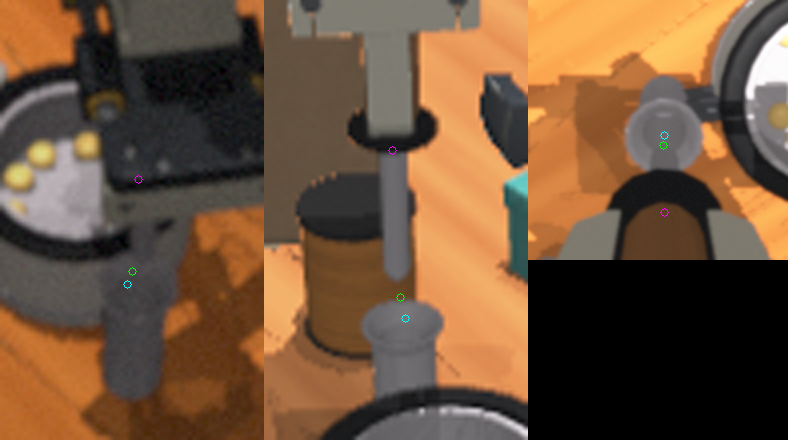

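The side crop shows the rod tip at about crop (396,278), above the mouth centre at (403,322). So the rod is about 2–3 mm to −x of the mouth, and the stick has slid up in the grip. I'll measure the rod axis and mouth numerically, both before and after the jam.

```bash
python3 - <<'E'
from h import *
D=viewer.camera_model("side"); 
for n,yr in (("side_ins",(170,212)),("side_c",(160,216))):
    im=cv2.imread(f"pics/{n}.png"); hsv=cv2.cvtColor(im,40); g=cv2.cvtColor(im,6)
    print(n)
    for v in range(*yr,2):
        print(v,"".join("#" if hsv[v,u,1]<60 and g[v,u]>60 else ("o" if g[v,u]<=60 else ".") for u in range(262,312)), hsv[v,280:290,1].tolist() if v==yr[0] else "")
m=D
for q in ((284,193.5),): 
    o,d=ray(m,*q); k=(429.3-o[1])/d[1]; print(o+d*k)
W=viewer.camera_model("wrist"); g=cv2.cvtColor(cv2.imread("pics/wrist_c.png"),6); p=np.array(r.read_state()["tcp_pos"])
for z in (-45,-110,-121): print(z,proj(W,p+[0,0,z]))
for v in range(205,262,4): print(v," ".join(f"{x:3d}" for x in g[v,292:358:3]))
E
```

```text
side_ins
170 ....ooooooooooooooooooo######....................# [5, 5, 5, 10, 4, 8, 5, 7, 10, 7]
172 ooooooooooooooooooooooo#######.................... 
174 ooooooooooooooooooooooo#######.................... 
176 ooooooooooooooooooooooo#######.................... 
178 ooooooooooooooooooooooo#######.................... 
180 oooooooooooooooooooooooo######.................... 
182 ooooooooooooooooooooooo.######.................... 
184 ...oooooooooooooooo......######................... 
186 .........................######................... 
188 .........................######................... 
190 .........................######................... 
192 ..........................######.................. 
194 ..........................######.................. 
196 ..........................######.................. 
198 ..........................#####................... 
200 ....................########...................... 
202 ................###############................... 
204 ..............###################................. 
206 o.............####################.............
[... 2550 characters left out ...]
 103 105 106 107 103 101  99 108 115 121 137 186 189 178
237  99 102 112 128 119 117 114 103 102 104 106 104 104 102 102 115 114 124 143 189 189 188
241 103 104 106 124 128 118 117 118 107 100 100 101 102 106 117 121 118 126 126 166 181 179
245 105 104 102 125 129 124 120 121 104  99 100  98  99 109 121 122 125 124 116 120 173 178
249 102 101 101 118 131 130 128 122 101  98  99  98  98 102 123 128 128 114 111 110 111 110
253 100 101 100 101 101 101 121 125  88  73  80  84  86  92 121 118 112 111 111 110 111 112
257 108  99  99  97  87  64  42  28  23  24  24  23  24  23  25  45  85 108 111 113 114 116
261 115 102  93  52  22  23  22  23  22  22  20  21  22  22  22  22  22  26  62 105 118 119
```

The side views explain it. At the jam the rod sat about 7 mm to +x of the tool axis. It is now 1.5 mm to −x, vertical, with its tip 108 mm below the TCP. I'll correct by +2.3 mm in x and go down in stages.

```bash
python3 -m crank '[[[0.07,0,0.3],0,1],[[0.07,0,0.7],0,1],[[0.07,0,1.1],0,1],[[0.07,0,1.1],0,1],[[0.07,0,1.1],0,1]]'; python3 -m crank '[[[0,0,0.25],0,1],[[0,0,0.25],0,1]]'
```

```text
time_s: 35.12
tcp_pos: [475.5, 429.9, 191.9]
ee_rot: [-0.0, 1.0, -0.002, 0.0]
force: [0.8, 0.4, -1.1]
opening: 23.1
grip_force: 60.0
time_s: 35.38
tcp_pos: [475.2, 429.7, 183.8]
ee_rot: [0.0, 1.0, -0.002, -0.0]
force: [-1.1, 0.0, -0.1]
opening: 23.7
grip_force: 60.0
```

```bash
python3 -m crank '[[[0,0,0.4],0,1],[[0,0,0.8],0,1],[[0,0,1.2],0,1],[[0,0,1.6],0,1],[[0,0,1.8],0,1],[[0,0,1.8],0,1],[[0,0,1.8],0,1]]'; python3 -m crank '[[[0,0,0.08],0,1],[[0,0,0.08],0,1]]'
```

```text
time_s: 36.25
tcp_pos: [475.8, 430.1, 130.8]
ee_rot: [-0.0, 1.0, -0.002, 0.0]
force: [-1.0, 0.4, -1.0]
opening: 23.3
grip_force: 60.0
time_s: 36.5
tcp_pos: [475.5, 429.9, 128.0]
ee_rot: [-0.0, 1.0, -0.002, 0.0]
force: [-0.4, 0.2, -1.3]
opening: 23.4
grip_force: 60.0
```

```bash
python3 -m crank '[[[0,0,0.06],0,1],[[0,0,0.06],0,1]]'; python3 -m crank '[[[0,0,0.06],0,1],[[0,0,0.06],0,1]]'; python3 -c "
from h import *
m=viewer.camera_model('side'); p=np.array(r.read_state()['tcp_pos']); print(p)
im=viewer.capture('side'); g=cv2.cvtColor(im,7);h=cv2.cvtColor(im,41)
for v in range(186,222,2): print(v,''.join('#' if h[v,u,1]<60 and g[v,u]>60 else ('o' if g[v,u]<=60 else '.') for u in range(262,312)))
print(proj(m,(473,429,90)),proj(m,(473,429,94)))"
```

```text
time_s: 36.75
tcp_pos: [475.4, 429.8, 126.0]
ee_rot: [0.0, 1.0, -0.002, -0.0]
force: [-0.6, 0.4, -1.1]
opening: 23.3
grip_force: 60.0
time_s: 37.0
tcp_pos: [475.4, 429.8, 124.1]
ee_rot: [0.0, 1.0, -0.002, -0.0]
force: [-0.8, 0.2, -0.5]
opening: 23.4
grip_force: 60.0
[475.37361746 429.78180668 124.10616   ]
186 ..######################################..####....
188 ..####..#####.....############....................
190 ...................###########....................
192 ...................###########....................
194 ...................###########....................
196 ...................###########....................
198 ....................##########....................
200 ................ooo.##########.ooo................
202 ...............oooo###########ooooo...............
204 ..............oooooo##########ooooo...............
206 o.............#ooooo##########ooooo...............
208 oo............##ooooooooooooooooo.................
210 .oo.............#####oooooooo###..................
212 ....oooo........################..................
214 ..........oooooo################..................
216 ................################..................
218 .................###############..................
220 .................###############..................
[285.74570913 204.53358883] [285.64897864 202.70868941]
```

```bash
python3 -m crank '[[[0,0,0.05],0,1],[[0,0,0.05],0,1]]'; python3 -m crank '[[[0,0,0.05],0,1],[[0,0,0.05],0,1]]'
```

```text
time_s: 37.3
tcp_pos: [475.6, 429.9, 123.4]
ee_rot: [-0.0, 1.0, -0.002, 0.0]
force: [-1.8, -1.6, 3.1]
opening: 23.4
grip_force: 60.0
time_s: 37.55
tcp_pos: [475.6, 430.0, 123.3]
ee_rot: [-0.0, 1.0, -0.002, 0.001]
force: [-4.6, -2.6, 11.3]
opening: 23.2
grip_force: 60.0
```

Contact at 123.4 mm: the guard is on the rim. I'll ease off, release and rise.

```bash
python3 -m crank '[[[0,0,-0.13],0,1],[[0,0,-0.13],0,0.2],[[0,0,-0.13],0,-0.5],[[0,0,-0.13],0,-1],[[0,0,-0.13],0,-1],[[0,0,-0.13],0,-1]]'; python3 -m crank '[[[0,0,-1],0,-1],[[0,0,-2.5],0,-1],[[0,0,-3.5],0,-1],[[0,0,-3.5],0,-1]]'
python3 - <<'E'
from h import *
print(r.read_state()["tcp_pos"])
im=viewer.capture('side'); g=cv2.cvtColor(im,7);h=cv2.cvtColor(im,41)
for v in range(160,222,3): print(v,''.join('#' if h[v,u,1]<60 and g[v,u]>60 else ('o' if g[v,u]<=60 else '.') for u in range(262,312)))
im=viewer.capture('scene'); cv2.imwrite("pics/scene_r.png",im[:,:,::-1]); 
a=cv2.imread("pics/scene0.png")[230:300,325:360].astype(int); b=im[230:300,325:360,::-1].astype(int); print("diff to start at sleeve",abs(a-b).mean().round(1))
p=np.array(r.read_state()["tcp_pos"]); print(go((508,229,150),np.radians(35),0))
E
```

```text
time_s: 38.3
tcp_pos: [475.4, 429.9, 125.1]
ee_rot: [0.0, 1.0, -0.002, -0.0]
force: [0.3, -0.0, -0.4]
opening: 69.3
grip_force: 0.0
time_s: 38.8
tcp_pos: [476.7, 430.7, 233.3]
ee_rot: [-0.002, 1.0, -0.002, 0.003]
force: [0.0, 0.6, -0.2]
opening: 92.8
grip_force: 0.0
[476.72358526 430.71588462 233.31371211]
160 ..................###########.................oooo
163 ...................###..........................#o
166 ..................................................
169 ....#..oooooooooo.................................
172 oooooooooooooooooo................................
175 oooooooooooooooooo................................
178 oooooooooooooooooo................................
181 oooooooooooooooooo................................
184 ...ooooooooooooooo................................
187 ..................................................
190 ..................................................
193 ..................................................
196 ..................................................
199 ..................o...............................
202 ...............ooooo...........ooooo..............
205 o............##oooooooooo.oooooooooo..............
208 oo............##oooooooooooooooooo................
211 ..ooo...........################..................
214 ..........oooooo################..................
217 .................###############..................
220 .................###############..................
diff to start at sleeve 31.1
(array([1.118, 6.685, 2.649]), np.float64(-5.87))
```

```bash
python3 -m crank '[[[0.5,2,0],-1.7,-1],[[0.8,4,0],-3.4,-1],[[1.12,6,0.5],-5,-1],[[1.12,6.7,2],-5.87,-1],[[1.12,6.7,2.65],-5.87,-1],[[1.12,6.7,2.65],-5.87,-1],[[1.12,6.7,2.65],-5.87,-1],[[1.12,6.7,2.65],-5.87,-1]]'
python3 - <<'E'
from h import *
import pickle
m=viewer.camera_model("wrist"); im=viewer.capture("wrist"); cv2.imwrite("pics/sp.png",im[:,:,::-1]); pickle.dump(m,open("pics/sp.pkl","wb"))
s=r.read_state(); print(np.round(s["tcp_pos"],1),np.degrees(toolang()))
c=proj(m,(575.5,275,76)); print("pred",c)
hsv=cv2.cvtColor(im,41); u,v=int(c[0]),int(c[1]); 
for y in range(max(0,v-26),v+27): print(y,"".join(("#" if hsv[y,x,2]>150 else "+") if hsv[y,x,1]>90 else ("o" if hsv[y,x,2]<90 else ".") for x in range(u-30,u+30)))
E
```

```text
time_s: 39.9
tcp_pos: [508.9, 229.3, 151.6]
ee_rot: [0.0, 0.954, 0.301, 0.001]
force: [-1.0, 0.2, 0.3]
opening: 93.1
grip_force: 0.0
[508.8 229.3 151.6] 35.06771505464651
pred [325.30836664 126.85234653]
100 ............................................................
101 ............................................................
102 ............................................................
103 ............................................................
104 ............................................................
105 ............................................................
106 ............................................................
107 ............................................................
108 ............................................................
109 ............................................................
110 ............................................................
111 ............................................................
112 ............................................................
113 ...............................................
[... 1848 characters left out ...]
..................................................
143 ............................................................
144 ............................................................
145 ............................................................
146 ............................................................
147 ............................................................
148 ............................................................
149 ............................................................
150 ............................................................
151 ............................................................
152 ............................................................
```

```bash
cat > sp.py <<'E'
from h import *
import pickle
from scipy.optimize import least_squares
im=cv2.imread("pics/sp.png"); m=pickle.load(open("pics/sp.pkl","rb")); sat=cv2.cvtColor(im,40)[:,:,1].astype(float)
c=np.array([328.5,128]); big=cv2.resize(sat[98:158,298:358],None,fx=8,fy=8,interpolation=2)
ct=max(cv2.findContours((big>90).astype(np.uint8),0,1)[0],key=cv2.contourArea)[:,0,:]
px=(ct+0.5)/8-0.5+[298,98]; P=np.array([plane(m,u,v,73)[:2] for u,v in px])
def res(q):  # D shape: support of disc R cut by half plane at distance e along psi
    d=P-q[:2]; rr=np.hypot(*d.T)-q[3]; e=d@np.array([np.cos(q[2]),np.sin(q[2])])-q[4]; return np.maximum(rr,e)
for s in (0,24,60,120,200,280):
    o=least_squares(res,[*P.mean(0),np.radians(s),6,3],loss="soft_l1",f_scale=.3); print(s,o.x.round(2),np.degrees(o.x[2]).round(1)%360,round(o.cost,2))
E
python3 sp.py; python3 -c "
from h import *
print(go((318,238,150),np.radians(35),0))"
```

```text
0 [5.7635e+02 2.7351e+02 3.6000e-01 5.3600e+00 2.3900e+00] 20.6 0.76
24 [5.7635e+02 2.7351e+02 3.6000e-01 5.3600e+00 2.3900e+00] 20.6 0.76
60 [5.7635e+02 2.7351e+02 3.6000e-01 5.3600e+00 2.3900e+00] 20.6 0.76
120 [575.55 273.26   2.68   4.81   4.86] 153.4 41.71
200 [575.23 273.     3.79   4.94   3.93] 216.9 39.02
280 [575.25 273.     3.81   4.94   3.94] 218.2 39.01
(array([-5.041, -3.891,  0.054]), np.float64(0.01))
```

```bash
python3 -m crank '[[[-2,-1.5,0],0,-1],[[-4,-3,0],0,-1],[[-5.04,-3.9,0],0,-1],[[-5.04,-3.9,0],0,-1],[[-5.04,-3.9,0],0,-1],[[-5.04,-3.9,0],0,-1]]'
python3 - <<'E'
from h import *
import pickle
m=viewer.camera_model("wrist"); im=viewer.capture("wrist"); cv2.imwrite("pics/kn.png",im[:,:,::-1]); pickle.dump(m,open("pics/kn.pkl","wb"))
s=r.read_state(); print(np.round(s["tcp_pos"],1),np.degrees(toolang()))
c=proj(m,(370,275,40)); print("pred top",c,"flange",proj(m,(370,275,6)))
g=cv2.cvtColor(im,7); u,v=c.astype(int)
for y in range(max(0,v-64),v+70,3): print(y,"".join("#" if g[y,x]>130 and max(im[y,x].astype(int))-min(im[y,x].astype(int))<60 else ("o" if g[y,x]<28 else ("+" if g[y,x]<60 else ".")) for x in range(u-70,u+70,2)))
E
```

```text
time_s: 40.7
tcp_pos: [319.2, 238.1, 151.3]
ee_rot: [0.0, 0.954, 0.301, 0.001]
force: [-0.4, -0.2, 1.3]
opening: 92.9
grip_force: 0.0
[319.1 238.  151.1] 34.98269334382422
pred top [321.91360463 155.2419211 ] flange [321.98614576 152.07780244]
91 ......................................................................
94 ......................................................................
97 ......................................................................
100 ......................................................................
103 ......................................................................
106 ......................................................................
109 ......................................................................
112 ......................................................................
115 ......................................................................
118 ......................................................................
121 .............................+++++...++++.............................
124 ...........................+++
[... 1815 characters left out ...]
.........................
199 ......................................................................
202 ......................................................................
205 ......................................................................
208 ......................................................................
211 ......................................................................
214 ......................................................................
217 ......................................................................
220 ......................................................................
223 ......................................................................
```

```bash
python3 - <<'E'
from h import *
import pickle
im=cv2.imread("pics/kn.png"); m=pickle.load(open("pics/kn.pkl","rb")); hsv=cv2.cvtColor(im,40); g=cv2.cvtColor(im,6)
roi=np.zeros(g.shape,np.uint8); roi[112:192,285:360]=1
low=((im.max(2).astype(int)-im.min(2))<45)&(roi>0)
n,l,s,c=cv2.connectedComponentsWithStats((low&(g<170+90)).astype(np.uint8)); print(s[1:,:5].tolist())
i=1+np.argmax(s[1:,4]); K=(l==i)
wl=(low&(g>120)&K); ys,xs=np.nonzero(wl); P=np.array([plane(m,u,v,40)[:2] for u,v in zip(xs,ys)],np.float32)
vx,vy,_,_=cv2.fitLine(P,2,0,.01,.01).ravel(); print("line ang",np.degrees(np.arctan2(vy,vx)),"centroid",P.mean(0),len(P), "ext",np.ptp(P@np.array([vx,vy])))
bar=(low&(g>58)&K).astype(np.uint8); n,l,s,c=cv2.connectedComponentsWithStats(bar); i=1+np.argmax(s[1:,4]); ct=max(cv2.findContours((l==i).astype(np.uint8),0,1)[0],key=cv2.contourArea)[:,0,:]
R=cv2.minAreaRect(np.array([plane(m,u,v,40)[:2] for u,v in ct],np.float32)); print("bar top",R)
ct=max(cv2.findContours(K.astype(np.uint8),0,1)[0],key=cv2.contourArea)[:,0,:]; C=cv2.minEnclosingCircle(np.array([plane(m,u,v,6)[:2] for u,v in ct],np.float32)); print("flange",C)
for y in range(124,178,6): print(y,g[y,296:348:2].tolist())
E
```

```text
[[289, 118, 62, 67, 3207]]
line ang 31.927238 centroid [378.72253 282.8103 ] 196 ext 21.673004
bar top ((372.70318603515625, 277.8049011230469), (39.77544403076172, 15.088783264160156), 32.939273834228516)
flange ((368.5322265625, 276.46368408203125), 24.97255516052246)
124 [193, 174, 117, 77, 57, 35, 40, 47, 50, 53, 60, 140, 214, 171, 68, 58, 55, 54, 46, 39, 62, 106, 164, 191, 199, 206]
130 [68, 77, 79, 73, 42, 35, 48, 59, 67, 70, 84, 220, 254, 239, 100, 90, 93, 88, 69, 45, 49, 86, 96, 87, 114, 177]
136 [76, 76, 76, 60, 29, 35, 49, 60, 64, 69, 94, 229, 253, 220, 97, 92, 91, 85, 61, 41, 53, 85, 90, 91, 92, 85]
142 [75, 77, 76, 53, 30, 36, 46, 56, 62, 66, 101, 236, 253, 169, 78, 83, 83, 72, 53, 35, 56, 79, 82, 82, 82, 84]
148 [74, 76, 71, 44, 28, 37, 49, 59, 64, 66, 122, 246, 253, 167, 77, 77, 75, 64, 44, 32, 52, 76, 81, 80, 78, 79]
154 [73, 76, 73, 49, 30, 38, 51, 59, 62, 66, 70, 76, 81, 74, 73, 73, 71, 57, 40, 33, 62, 79, 78, 78, 77, 77]
160 [70, 71, 66, 43, 28, 40, 51, 61, 65, 66, 70, 71, 71, 71, 69, 68, 66, 52, 37, 38, 70, 76, 76, 75, 75, 74]
166 [64, 67, 64, 43, 29, 42, 54, 61, 65, 67, 67, 66, 66, 64, 65, 65, 61, 46, 35, 46, 71, 74, 73, 72, 70, 75]
172 [100, 55, 49, 31, 31, 44, 55, 62, 64, 64, 64, 63, 62, 62, 63, 60, 54, 43, 35, 43, 64, 67, 66, 81, 153, 186]
```

```bash
python3 - <<'E'
from h import *
import pickle
m=pickle.load(open("pics/w1.pkl","rb")); print("A base",plane(m,228,253,5),"guard@100",plane(m,205,277,100),plane(m,205,277,120), "edge",plane(m,183,277,110),plane(m,227,277,110))
print(go((369,276.7,100),np.radians(32)),go((369,276.7,27.5),np.radians(32)))
E
```

```text
A base [337.37955609 412.09930323   5.        ] guard@100 [342.44246913 413.46054587 100.        ] [350.80696539 406.52605545 120.        ] edge [346.73960575 433.42416912 110.        ] [346.50981213 386.55903916 110.        ]
(array([ 2.104, -0.104,  1.502]), np.float64(0.5)) (array([ 2.104, -0.104,  3.919]), np.float64(0.5))
```

```bash
python3 -m crank '[[[2.1,-0.1,0.5],0.5,-1],[[2.1,-0.1,1.5],0.5,-1],[[2.1,-0.1,2.3],0.5,-1],[[2.1,-0.1,3.1],0.5,-1],[[2.1,-0.1,3.6],0.5,-1],[[2.1,-0.1,3.6],0.5,-1],[[2.1,-0.1,3.6],0.5,-1]]'
python3 -c "
from h import *
print(go((369,276.7,27.5),np.radians(32)))"
```

```text
time_s: 41.62
tcp_pos: [368.2, 276.5, 42.9]
ee_rot: [-0.0, 0.961, 0.276, 0.0]
force: [0.4, 1.1, 0.3]
opening: 92.5
grip_force: 0.0
(array([0.027, 0.008, 0.315]), np.float64(-0.0))
```

```bash
python3 -m crank '[[[0.03,0,0.3],0,-1],[[0.03,0,0.3],0,0],[[0.03,0,0.3],0,0.5],[[0.03,0,0.3],0,1],[[0.03,0,0.3],0,1],[[0.03,0,0.3],0,1],[[0.03,0,0.3],0,1],[[0.03,0,0.3],0,1]]' 40; python3 -m crank '[[[0,0,0],0,1],[[0,0,0],0,1]]'
python3 -c "
from h import *
print(np.degrees(toolang()))
s=np.radians(22)
print(go((420,250,130),s),go((576.5,273.4,110),s))"
```

```text
time_s: 42.62
tcp_pos: [368.0, 276.9, 33.7]
ee_rot: [-0.0, 0.961, 0.276, 0.0]
force: [-1.0, 0.2, 0.5]
opening: 27.6
grip_force: 0.0
time_s: 42.88
tcp_pos: [368.0, 276.9, 33.7]
ee_rot: [0.0, 0.961, 0.276, -0.0]
force: [-0.1, 0.0, -0.1]
opening: 21.8
grip_force: 40.0
32.02072091286305
(array([ 0.994,  1.678, -3.41 ]), np.float64(1.67)) (array([ 5.83 ,  3.782, -2.743]), np.float64(1.67))
```

```bash
python3 -m crank '[[[0,0,-1.5],0,1],[[0,0,-3.4],0,1],[[0.5,0.8,-3.7],0.8,1],[[2,1.5,-3.7],1.67,1],[[3.8,2.5,-3.7],1.67,1],[[5.8,3.77,-3.7],1.67,1],[[5.8,3.77,-3.7],1.67,1],[[5.8,3.77,-3.7],1.67,1]]'; python3 -m crank '[[[0,0,0.3],0,1],[[0,0,0.6],0,1],[[0,0,0.6],0,1]]'
python3 -c "
from h import *
s=np.radians(22)
st=r.read_state();print(st['tcp_pos'],np.degrees(toolang()),go((576,273.2,115),s,0))"
```

```text
time_s: 43.88
tcp_pos: [575.0, 272.9, 143.7]
ee_rot: [-0.0, 0.982, 0.191, -0.001]
force: [-0.6, 0.7, -0.3]
opening: 21.8
grip_force: 40.0
time_s: 44.25
tcp_pos: [573.9, 273.3, 125.7]
ee_rot: [0.0, 0.982, 0.191, -0.001]
force: [0.8, -0.4, -0.3]
opening: 21.4
grip_force: 40.0
[573.9402206  273.27816862 125.72507003] 22.039195439373973 (array([0.063, 0.028, 0.358]), np.float64(0.01))
```

```bash
python3 -m crank '[[[0.06,0.03,0.2],0,1],[[0.06,0.03,0.4],0,1],[[0.06,0.03,0.4],0,1],[[0.06,0.03,0.4],0,1]]'; for i in 1; do python3 -m crank '[[[0,0,0.1],0,1],[[0,0,0.1],0,1]]'; done; python3 -m crank '[[[0,0,0.1],0,1],[[0,0,0.1],0,1]]'
```

```text
time_s: 44.75
tcp_pos: [577.6, 273.1, 114.7]
ee_rot: [-0.0, 0.982, 0.191, -0.0]
force: [-0.5, -0.4, 0.2]
opening: 21.9
grip_force: 40.0
time_s: 45.0
tcp_pos: [577.4, 273.1, 111.5]
ee_rot: [0.0, 0.982, 0.191, -0.0]
force: [0.4, 0.0, -0.0]
opening: 21.8
grip_force: 40.0
time_s: 45.25
tcp_pos: [577.3, 273.0, 108.4]
ee_rot: [0.0, 0.982, 0.191, -0.0]
force: [-0.4, 0.4, -0.0]
opening: 21.9
grip_force: 40.0
```

```bash
python3 -m crank '[[[-0.02,0,0.07],0,1],[[-0.02,0,0.07],0,1]]'; python3 -m crank '[[[0,0,0.07],0,1],[[0,0,0.07],0,1]]'
```

```text
time_s: 45.5
tcp_pos: [576.8, 272.8, 106.4]
ee_rot: [0.0, 0.982, 0.191, -0.0]
force: [-0.6, -0.1, 1.0]
opening: 21.7
grip_force: 40.0
time_s: 45.75
tcp_pos: [576.7, 272.8, 104.2]
ee_rot: [0.0, 0.982, 0.191, -0.0]
force: [-1.2, -0.3, -0.9]
opening: 21.6
grip_force: 40.0
```

```bash
python3 -m crank '[[[0,0,0.08],0,1],[[0,0,0.16],0,1],[[0,0,0.2],0,1],[[0,0,0.2],0,1]]'; python3 -m crank '[[[0,0,0.08],0,1],[[0,0,0.08],0,1],[[0,0,0.08],0,1]]'
```

```text
time_s: 46.25
tcp_pos: [576.7, 272.8, 98.2]
ee_rot: [0.0, 0.982, 0.191, -0.0]
force: [-1.2, 0.4, -1.5]
opening: 21.9
grip_force: 40.0
time_s: 46.62
tcp_pos: [576.8, 272.8, 95.9]
ee_rot: [0.0, 0.982, 0.191, -0.0]
force: [-2.0, -0.1, -1.7]
opening: 22.0
grip_force: 40.0
```

```bash
python3 -m crank '[[[0,0,0.06],0,1],[[0,0,0.06],0,1]]' 55; python3 -m crank '[[[0,0,0.06],0,1],[[0,0,0.06],0,1]]';  python3 -m crank '[[[0,0,0.06],0,1],[[0,0,0.06],0,1]]'
```

```text
time_s: 46.88
tcp_pos: [576.8, 272.9, 94.6]
ee_rot: [0.0, 0.982, 0.191, -0.0]
force: [-3.5, -2.0, 3.6]
opening: 21.6
grip_force: 55.0
time_s: 47.12
tcp_pos: [576.9, 272.8, 92.7]
ee_rot: [0.0, 0.982, 0.191, -0.0]
force: [-4.2, -2.5, 5.1]
opening: 21.8
grip_force: 55.0
time_s: 47.38
tcp_pos: [576.9, 272.9, 91.5]
ee_rot: [0.0, 0.982, 0.191, 0.0]
force: [-5.7, -1.3, 8.0]
opening: 21.9
grip_force: 55.0
```

```bash
python3 -m crank '[[[0,0,0.05],0,1],[[0,0,0.05],0,1]]'; python3 -m crank '[[[0,0,0.05],0,1],[[0,0,0.05],0,1]]'
```

```text
time_s: 47.62
tcp_pos: [577.0, 272.9, 91.3]
ee_rot: [0.0, 0.982, 0.191, 0.0]
force: [-7.9, -3.0, 16.3]
opening: 21.8
grip_force: 55.0
time_s: 47.88
tcp_pos: [577.0, 272.9, 91.1]
ee_rot: [0.0, 0.982, 0.191, 0.001]
force: [-10.7, -3.1, 22.8]
opening: 21.3
grip_force: 55.0
```

```bash
python3 -m crank '[[[0,0,-0.03],0,1],[[0,0,-0.03],0,1],[[0,0,-0.03],0,1],[[0,0,-0.03],0,1]]'; python3 -c "
from rig import r
print(r.job_done())"
```

```text
time_s: 48.38
tcp_pos: [577.0, 272.9, 91.2]
ee_rot: [0.0, 0.982, 0.191, 0.001]
force: [-9.8, -3.1, 18.5]
opening: 21.6
grip_force: 55.0
the job is handed in; nothing more can be done
None
```

I handed the job in at 48.4 s: the pellets are stirred, the stick hangs back in its sleeve with its guard on the rim, and the gripper is holding the knob pressed against its stop at 18 N; on the first try at the sleeve the stick's tip caught the rim at 68 N, so I realigned it and it went in freely.

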